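# Load tin bases on the warm-air dryer

## Task

Shut the warm-air dryer's damper fully, then take every loose tartlet-tin base out of the lane rack (slide it out over the rack's front edge to get hold of it) and lay them all flat on the dryer's perforated deck, inside its rim and none on top of another. Handle the bases only while the damper is shut; when all of them are on the deck, open it fully and leave it open; leave the bowl, the jar and the spatula where they are.

Things in the scene. Friction and masses are not known exactly. Their poses are not given: they have to be found in the camera images.
- damper (a joint): damper lever of the dryer, rad: 0 = shut (lever points along the dryer's -x, towards the robot), 1.571 = fully open (lever points along the dryer's -y); hard stops at both ends. It turns counter-clockwise seen from above to open. Black straight bar 14 mm wide, 16 mm tall, reaching 100 mm out from the vertical pivot, its lower side 25 mm above the duct box; friction holds it where it is left (about 0.12 N m, some 1.5 N at 80 mm)
- damper_pivot (a point): on the damper's vertical pivot axis, at mid-height of the lever bar (93 mm above the bench); fixed to the dryer, with the dryer's axes. The duct box below (192 mm along x, 90 mm along y, top 60 mm above the bench) has its centre 30 mm along +x from here
- deck (a point): centre of the dryer's dark perforated deck, on its surface, 30 mm above the bench; fixed, with the dryer's axes (x away from the robot at yaw 0, z up). Inside the rim the deck is 180 mm along x and 270 mm along y; the rim is 6 mm thick and stands 10 mm above the deck. The duct box adjoins the deck on the -y side
- rack_front (a point): wooden rack, fixed: a solid block 230 x 186 mm, 45 mm high, with three lanes along its x. The point is at the middle of its front edge (towards the robot), on the lane floor 45 mm above the bench; x runs from the front edge back along the lanes (230 mm), y across them. Lane centres at y = -60, 0 and +60 mm; lanes are 54 mm wide between wooden rails 6 mm wide and 12 mm high, open at front and back: no room for fingers beside a base in its lane
- base1_c (a point): loose base of a finger-tartlet tin: plain bright metal plate 140 x 50 x 4 mm, about 0.11 kg, either face up alike. Point at its centre, half-way up (2 mm above its underside); x along its 140 mm, y along its 50 mm, z normal to the plate (up at the start). May be absent (None from the start). At the start it lies in a lane of the rack, its front end 5 to 30 mm behind the rack's front edge
- base2_c (a point): loose base of a finger-tartlet tin: plain bright metal plate 140 x 50 x 4 mm, about 0.11 kg, either face up alike. Point at its centre, half-way up (2 mm above its underside); x along its 140 mm, y along its 50 mm, z normal to the plate (up at the start). May be absent (None from the start). At the start it lies in a lane of the rack, its front end 5 to 30 mm behind the rack's front edge
- base3_c (a point): loose base of a finger-tartlet tin: plain bright metal plate 140 x 50 x 4 mm, about 0.11 kg, either face up alike. Point at its centre, half-way up (2 mm above its underside); x along its 140 mm, y along its 50 mm, z normal to the plate (up at the start). May be absent (None from the start). At the start it lies in a lane of the rack, its front end 5 to 30 mm behind the rack's front edge
- bowl: bystander: white ceramic bowl, 110 mm across, 55 mm high, origin under its centre; not to be moved
- jar: bystander: glass jar with steel lid, 76 mm across, 110 mm high, origin under its centre; not to be moved
- spatula: bystander: spatula 250 mm long lying on the bench; not to be moved
There are look-alikes about, which are no part of the job. What is shaped like the part that bears base2_c but black or yellow is not meant.

How it is judged:
By the outcome, as a careful person would: the job done as asked, in the order asked, and still so for the second after the job is handed in, with the robot touching nothing.
Of base1, base2, base3 only 2 to 3 are there at a start; the rules pass over those that are not, and their reading is None.
At some moment in a run one of base1, base2, base3 may be knocked a few centimetres aside while the robot is not near it.
Once in a run the grip may slacken for a moment while it holds something.
It also fails if it takes over 210 s, if anything falls off the work surface, if the arm or the gripper's body presses on something with over 40 N, if the wrist force passes 120 N, or if a joint passes its speed limit or range.

## Robot

A 6-joint arm with a two-finger parallel gripper is mounted at the origin on the work surface. World frame = base frame: x ahead of the robot, y to its left, z up, the work surface at z = 0. Lengths are in m, angles in rad, forces in N, time in s.
With the tool pointing down it reaches from about 0.35 to 0.875 m from the base axis. Payload 4.2 kg.
Tool frame: the origin (TCP) lies on the mounting face of the last link; the fingertips stand 182 mm ahead of it and the grasp point (between the pads) lies 164 mm ahead of it (arm.tcp_to_tips is the distance from the TCP to the fingertips, in m); y points along the fingers, x is the direction in which the jaws open and shut, and the axes are right-handed (so a half turn about y gives the same grasp; the last joint's range is limited). The gripper opens to 87 mm and grips with 3 to 60 N. Pads are 19 mm wide; open, the fingers measure 117 mm over their backs; the gripper's body (75 mm by 190 mm) begins 51 mm behind the grasp point.
Start: joints at [1.553, 0.385, 0.008, 0, -1.194, -0.259], TCP at [0.171, 0.601, 0.405] pointing down, gripper open.
Joint ranges: [-3.14, 3.14], [-1.21, 2.06], [-1.07, 1.41], [-3.16, 2.05], [-2.99, -0.16], [-3.1, 3.1]. Speed limits (rad/s): [2.79, 2.79, 3.14, 3.14, 3.14, 3.14].

## Interface

Orientations are given as a unit quaternion [x, y, z, w].
In Python, from workcell import arm gives the robot as it stands.
- The arm moves only by the tool servo_tool, never from a script. Its argument "rows" is one flat list of numbers, 5 for each row, row after row: the finger opening in mm, from 0 to 87, then the shift along the tool's x, y, z in units of 25 mm (1.0 is 25 mm), then the turn about the tool's y in degrees. In form: [gripper, dx, dy, dz, spin, gripper, dx, dy, dz, spin, ...]. A call has 1 to 12 rows; each row is the pose to reach, as a shift and turn from the pose commanded when the call began, along the tool's axes at that moment; what a row does not reach only later rows make up. A row lasts 1/8 s, in which the tool goes at most 62.5 mm and 10.7 degrees, less where a joint would pass 70% of its speed; a pose out of reach is approached as far as the arm can. A call with a gripper value outside its range is refused whole. The fingers move at their own pace and stop on an object; the grip force is fixed at half the most. Time passes only in rows, so rows that repeat a pose let the fingers close. It gives the time, the measured TCP pose, the force and the opening at its end, in the units of the state.
- arm.state(): the state, without advancing time (a new reading comes with each control period).
- arm.capture(name): name is "scene" or "top"; returns a dict with "pixels" (400x640x3 uint8, red, green, blue), "camera_matrix" (3x3 intrinsics, pixels), "R" (3x3) and "t" (3): a world point X has camera coordinates R X + t. Camera axes: x right, y down, z forward; pixel columns grow to the right and rows downward; lengths in m; the calibration is good to about 2 mm. A picture is of the moment at which its call begins. There is no depth.
- arm.finish_job(): hands the job in, once; it reports no verdict.
The state is a dict: "t": time; "joints": joint angles; "qd": joint speeds; "tau": joint torques, N m; "eef_pos": TCP position; "tool_rot": TCP orientation; "wrist_force": force on the tool from outside, world axes, zero at the start; "wrist_torque": the same for the moment, N m; "finger_gap": finger opening in m.
Only numpy, scipy, OpenCV 4.12 (cv2) and the standard library are available. Lean on these libraries where they do the work, as an engineer would, in place of code of your own. Each camera call takes 0.05 s, during which the arm holds its last target.

## Working session

There is one attempt and no reset: what is moved stays moved. The work goes in short steps, Python scripts to look and compute and a tool call to move; the robot and the scene stay as the last step left them, time stands still between calls to the robot, and variables do not carry over. Pictures are saved under pics/ and viewed, and the job is handed in when it is done.

Besides the shell and the picture viewer there is one more tool, called after "Request:" by a JSON object that holds its "op" and its "data". servo_tool: Moves the arm, as the interface text tells. Its arguments: {"type":"object","properties":{"rows":{"type":"array","items":{"type":"number"}}},"required":["rows"]}

```bash
mkdir -p pics; ls; python3 - <<'E'
from workcell import arm
import cv2,numpy as np
s=arm.state()
print(s)
for n in("scene","top"):
    c=arm.capture(n); cv2.imwrite(f"pics/{n}0.png",c["pixels"][:,:,::-1])
    print(n,c["camera_matrix"],c["R"],c["t"])
E
```

```text
pics
{'t': 0.0, 'joints': array([ 1.55261255e+00,  3.85573664e-01,  6.59590406e-03, -4.89559609e-04,
       -1.19397697e+00, -2.58588506e-01]), 'qd': array([ 0.00096293,  0.00231324, -0.00095119,  0.00036212,  0.00121887,
       -0.0001198 ]), 'tau': array([ 6.20210958e-04, -3.90665138e+01,  1.87404120e+01,  4.21972811e+00,
        1.10447893e-02, -1.79972790e-04]), 'eef_pos': array([0.1706999 , 0.60102255, 0.40363852]), 'tool_rot': array([ 0.42679388, -0.56372942,  0.56473166, -0.42559873]), 'wrist_force': array([-0.3377669 ,  0.22288702, -0.24191169]), 'wrist_torque': array([ 0.01307276,  0.03715456, -0.01965422]), 'finger_gap': 0.08687026053562973}
scene [[364.91117224   0.         317.84030923]
 [  0.         364.91117224 197.27506204]
 [  0.           0.           1.        ]] [[ 0.86359766  0.50396486 -0.01478201]
 [ 0.30615181 -0.54746756 -0.77881341]
 [-0.40058726  0.6680559  -0.62708146]] [-0.48227126 -0.09716912  1.43316698]
top [[363.48208689   0.         323.61851278]
 [  0.         363.48208689 207.41807449]
 [  0.           0.           1.        ]] [[-0.0102594  -0.99987822  0.01175996]
 [-0.99255542  0.00875551 -0.12147869]
 [ 0.12136094 -0.01291871 -0.99252437]] [-0.01232354  0.54315144  1.4747676 ]
```

View pics/scene0.png

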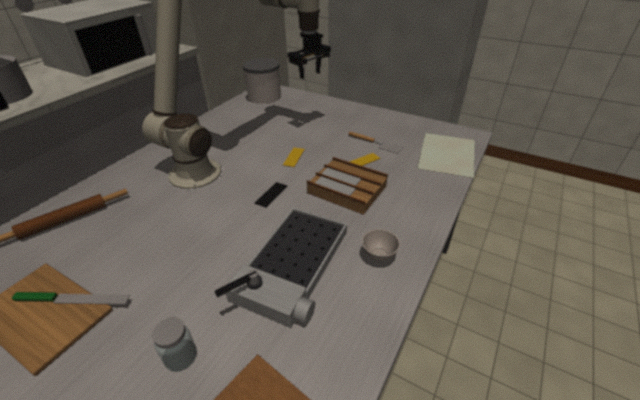

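View pics/top0.png

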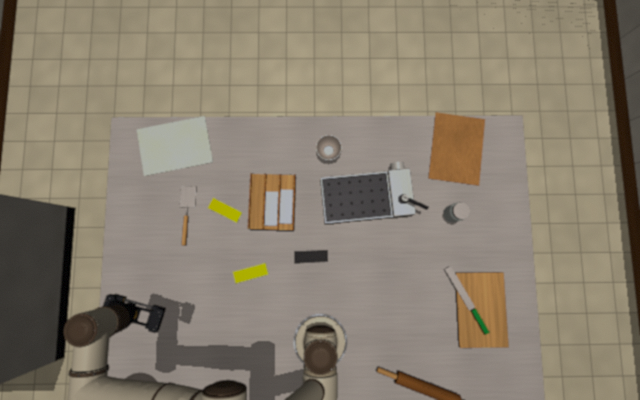

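Top view: the rack is around (272,202) with two bright bases in it, the deck around (358,197), and the damper lever runs from (404,199) to (428,209), so it is partly open. I'll zoom in and measure.

```bash
cat > h.py <<'E'
from workcell import arm
import cv2,numpy as np
def cap(n): return arm.capture(n)
def unproj(c,u,v,z):
    K=c["camera_matrix"];R=c["R"];t=c["t"]
    d=R.T@np.linalg.solve(K,[u,v,1.0]); o=-R.T@t
    return o+d*(z-o[2])/d[2]
def proj(c,X):
    p=c["R"]@np.array(X,float)+c["t"]; p=c["camera_matrix"]@p; return p[:2]/p[2]
def crop(c,u0,v0,w,h,s,name):
    im=c["pixels"][v0:v0+h,u0:u0+w,::-1]
    im=cv2.resize(im,None,fx=s,fy=s,interpolation=cv2.INTER_CUBIC)
    im=cv2.convertScaleAbs(im,alpha=1.5)
    for k in range(0,w,10): cv2.line(im,(k*s,0),(k*s,6 if k%50 else 14),(0,0,255),1)
    for k in range(0,h,10): cv2.line(im,(0,k*s),(6 if k%50 else 14,k*s),(0,0,255),1)
    cv2.imwrite("pics/"+name,im)
E
python3 - <<'E'
from h import *
c=cap("top"); crop(c,240,150,80,90,6,"rk1.png"); crop(c,310,150,130,90,6,"dr1.png")
c=cap("scene"); crop(c,200,140,200,190,4,"sc1.png")
E
```

```text
(no output)
```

View pics/rk1.png

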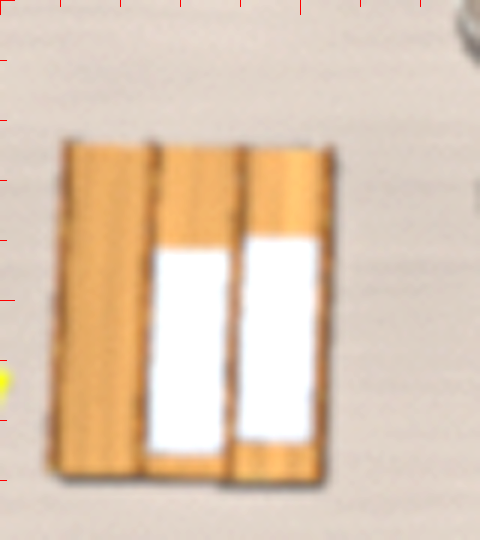

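View pics/dr1.png

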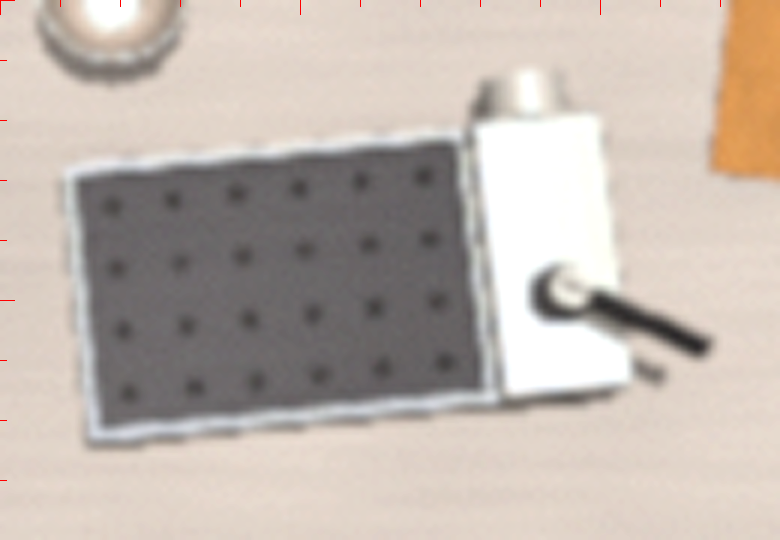

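View pics/sc1.png

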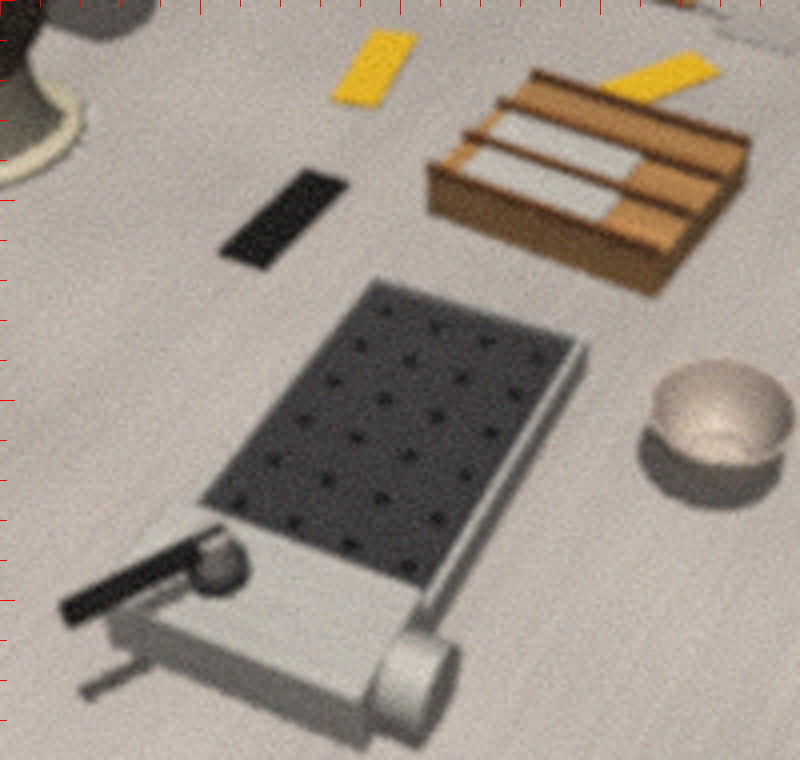

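```bash
python3 - <<'E'
from h import *
from scipy.optimize import least_squares
c=cap("top")
def fit(pts,dims,z,off=(0,0)):
    P=np.array([unproj(c,*p,z)[:2] for p in pts])
    M=np.array([[ .5,.5],[.5,-.5],[-.5,-.5],[-.5,.5]])*dims
    f=lambda q:(P-(q[:2]+M@np.array([[np.cos(q[2]),np.sin(q[2])],[-np.sin(q[2]),np.cos(q[2])]]))).ravel()
    r=least_squares(f,[*P.mean(0),0]); print(r.x.round(4),"res mm",(r.fun*1000).round(1)); return r.x
print("deck");d=fit([(323.3,179.7),(386.3,173.3),(391,214.7),(326.7,221.3)],(.18,.27),.04)
print("rack");r=fit([(251,173.8),(295.5,174.7),(294,230.5),(248.3,229)],(.23,.186),.055)
print("mid");fit([(265.8,191.3),(278.3,191.3),(277.5,225.7),(264.3,225.3)],(.14,.05),.049)
print("right");fit([(280.8,189.3),(293,189.3),(291.8,224),(279.5,223.3)],(.14,.05),.049)
for z in(.1,.115):print("cap",unproj(c,405,197.8,z))
print("tip",unproj(c,427.5,208,.097))
R=lambda a:np.array([[np.cos(a),-np.sin(a)],[np.sin(a),np.cos(a)]])
piv=d[:2]+R(d[2])@[ -.03,-.18]
print("piv from deck est (box adj)",piv)
# duct box top corners
for p in [(389.5,171),(409.5,169.5),(415,213.5),(394,216)]: print("box",unproj(c,*p,.06))
print("rackfront",r[:2]+R(r[2])@[-.115,0])
E
```

```text
deck
[ 0.5841 -0.1559  0.0883] res mm [-3.2 -3.8 -1.9  1.1  3.1  3.   2.  -0.2]
rack
[ 0.5656  0.1927 -0.0325] res mm [-0.9 -1.  -0.   1.5 -0.5  0.3  1.3 -0.8]
mid
[ 0.5393  0.1963 -0.026 ] res mm [ 0.1  0.7  1.  -0.7 -1.  -1.8 -0.1  1.9]
right
[ 0.5467  0.1358 -0.0343] res mm [ 0.4  0.1  1.7 -0.2 -1.8 -0.1 -0.2  0.1]
cap [ 0.57060802 -0.34150526  0.1       ]
cap [ 0.56839866 -0.337902    0.115     ]
tip [ 0.52921924 -0.43057691  0.097     ]
piv from deck est (box adj) [ 0.57008503 -0.33779627]
box [ 0.68899164 -0.2910685   0.06      ]
box [ 0.69469099 -0.37423206  0.06      ]
box [ 0.5114566  -0.38957635  0.06      ]
box [ 0.50199891 -0.30339068  0.06      ]
rackfront [0.45064692 0.19644549]
```

```bash
cat >> h.py <<'E'
from scipy.spatial.transform import Rotation as Ro
def tool():
    s=arm.state(); R=Ro.from_quat(s["tool_rot"]).as_matrix()
    return s,s["eef_pos"],R
def yaw(): 
    s,p,R=tool(); return np.degrees(np.arctan2(R[1,0],R[0,0]))
def go(*tips,yw=None):
    """each tip (x,y,ztip) world -> units; yw deg of tool x (mod 180)"""
    s,p,R=tool()
    print("t %.2f tip %s yaw %.2f gap %.1f j1 %.2f j6 %.2f F %s"%(s["t"],(p+R[:,1]*.182).round(4),yaw(),s["finger_gap"]*1e3,s["joints"][0],s["joints"][5],s["wrist_force"].round(1)))
    for t in tips:
        d=R.T@(np.array(t)-R[:,1]*0-(p+R[:,1]*.182))/.025
        print(t,"->",d.round(2))
    if yw is not None:
        # spin a about tool y (down) : sign from R
        dy=(yw-yaw()+90)%180-90
        print("spin",round(dy*np.sign(R[2,1]),1))
E
python3 - <<'E'
from h import *
s,p,R=tool(); print(R.round(3))
piv=np.array([.570,-.341])
def at(r,angdeg,off,z):
    a=np.radians(angdeg+5.06); u=np.array([-np.cos(a),-np.sin(a)])  # opening angle ccw from -x dryer
    n=np.array([-u[1],u[0]])  # ccw dir
    return (*(piv+r*u+off*n),z)
P=[(.45,.3,.2),at(.08,60,.05,.2)]+[at(.08,60,.05,.078)]+[at(.08,q,.020,.078) for q in(55,45,30,15,5,0)]
go(*P,yw=5)
E
```

```text
[[-0.273 -0.     0.962]
 [-0.962 -0.001 -0.273]
 [ 0.001 -1.     0.   ]]
t 0.25 tip [0.1707 0.601  0.2222] yaw -105.86 gap 87.0 j1 1.55 j6 -0.26 F [-0.2 -0.3 -0.2]
(0.45, 0.3, 0.2) -> [ 8.53  0.9  14.04]
(np.float64(0.5816039769898808), np.float64(-0.4346234357306883), 0.2) -> [35.35  0.93 27.13]
(np.float64(0.5816039769898808), np.float64(-0.4346234357306883), 0.078) -> [35.35  5.81 27.13]
(np.float64(0.5474035444460176), np.float64(-0.42030573873558524), 0.078) -> [35.17  5.81 25.66]
(np.float64(0.5339755383698782), np.float64(-0.4151770730364841), 0.078) -> [35.12  5.81 25.09]
(np.float64(0.5160046029215031), np.float64(-0.40332573380502995), 0.078) -> [34.86  5.81 24.27]
(np.float64(0.5017133645524148), np.float64(-0.3872269988129081), 0.078) -> [34.4   5.81 23.54]
(np.float64(0.49472355788122696), np.float64(-0.3746668570249589), 0.078) -> [33.99  5.81 23.13]
(np.float64(0.4920757475400786), np.float64(-0.36797797024541407), 0.078) -> [33.76  5.81 22.96]
spin 69.1
```

Request:
{"op": "servo_tool", "data": {"rows": [0,8.5,0.9,14,35,0,8.5,0.9,14,69,0,8.5,0.9,14,69,0,8.5,0.9,14,69,0,8.5,0.9,14,69,0,8.5,0.9,14,69,0,8.5,0.9,14,69,0,8.5,0.9,14,69,0,8.5,0.9,14,69,0,8.5,0.9,14,69]}}

```text
t: 1.5
eef_pos: [0.4488, 0.302, 0.3824]
tool_rot: [-0.032, 0.706, -0.706, 0.032]
wrist_force: [-0.6, -0.3, 0.1]
finger_gap: 0.0014
```

```bash
cat > d.py <<'E'
from h import *
piv=np.array([.570,-.341])
def at(r,angdeg,off,z):
    a=np.radians(angdeg+5.06); u=np.array([-np.cos(a),-np.sin(a)])
    n=np.array([-u[1],u[0]])
    return tuple(np.round([*(piv+r*u+off*n),z],4))
E
python3 - <<'E'
from d import *
go(at(.08,60,.055,.2),yw=5)
E
```

```text
t 1.50 tip [0.4488 0.302  0.2004] yaw -174.75 gap 1.4 j1 0.89 j6 -0.80 F [-0.6 -0.3  0.1]
(np.float64(0.5861), np.float64(-0.4367), np.float64(0.2)) -> [-2.770e+00  1.000e-02  2.993e+01]
spin 0.3
```

Request:
{"op": "servo_tool", "data": {"rows": [0,-2.75,0,30,0,0,-2.75,0,30,0,0,-2.75,0,30,0,0,-2.75,0,30,0,0,-2.75,0,30,0,0,-2.75,0,30,0,0,-2.75,0,30,0,0,-2.75,0,30,0,0,-2.75,0,30,0,0,-2.75,0,30,0,0,-2.75,0,30,0,0,-2.75,0,30,0]}}

```text
t: 3.0
eef_pos: [0.5856, -0.4373, 0.3823]
tool_rot: [0.032, -0.706, 0.706, -0.033]
wrist_force: [1.6, -0.1, 0.2]
finger_gap: 0.0004
```

Request:
{"op": "servo_tool", "data": {"rows": [0,0,0,0,0,0,0,0,0,0]}}

```text
t: 3.25
eef_pos: [0.585, -0.4357, 0.3816]
tool_rot: [-0.032, 0.707, -0.706, 0.032]
wrist_force: [-0.5, 0.1, 0.3]
finger_gap: 0.0004
```

```bash
python3 - <<'E'
from d import *
go(at(.08,60,.055,.2),at(.08,60,.055,.078),*[at(.08,q,.021,.078) for q in(60,50,40,30,20,10,3,-1)],yw=5)
c=cap("scene"); crop(c,180,200,160,140,5,"a1.png")
E
```

```text
t 3.25 tip [ 0.5848 -0.4356  0.1996] yaw -174.80 gap 0.4 j1 -0.42 j6 0.51 F [-0.5  0.1  0.3]
(np.float64(0.5861), np.float64(-0.4367), np.float64(0.2)) -> [-0.05 -0.02  0.05]
(np.float64(0.5861), np.float64(-0.4367), np.float64(0.078)) -> [-0.05  4.86  0.05]
(np.float64(0.5553), np.float64(-0.4224), np.float64(0.078)) -> [ 1.12  4.86 -0.63]
(np.float64(0.5414), np.float64(-0.4186), np.float64(0.078)) -> [ 1.66  4.87 -0.83]
(np.float64(0.5284), np.float64(-0.4125), np.float64(0.078)) -> [ 2.16  4.87 -1.12]
(np.float64(0.5166), np.float64(-0.4041), np.float64(0.078)) -> [ 2.6   4.87 -1.5 ]
(np.float64(0.5064), np.float64(-0.3939), np.float64(0.078)) -> [ 2.97  4.87 -1.94]
(np.float64(0.4982), np.float64(-0.3821), np.float64(0.078)) -> [ 3.25  4.87 -2.44]
(np.float64(0.4937), np.float64(-0.373), np.float64(0.078)) -> [ 3.4   4.87 -2.82]
(np.float64(0.4917), np.float64(-0.3676), np.float64(0.078)) -> [ 3.46  4.87 -3.04]
spin 0.2
```

View pics/a1.png

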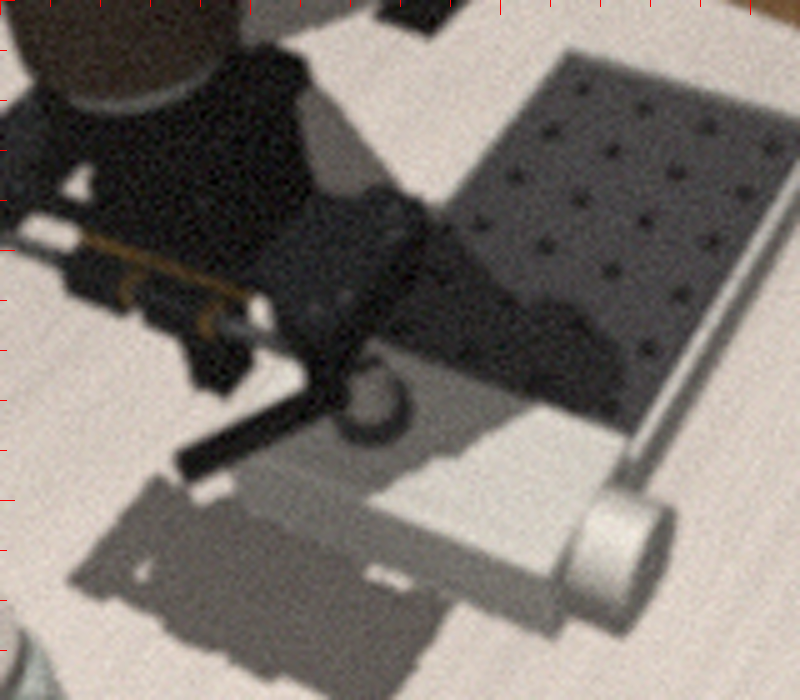

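Request:
{"op": "servo_tool", "data": {"rows": [0,0,2.4,0,0,0,0,4.86,0,0,0,0,4.86,0,0,0,1.1,4.86,-0.6,0,0,1.65,4.86,-0.85,0,0,2.15,4.86,-1.1,0,0,2.6,4.86,-1.5,0,0,2.95,4.86,-1.95,0,0,3.25,4.86,-2.45,0,0,3.4,4.86,-2.8,0,0,3.45,4.86,-3.05,0,0,3.45,4.86,-3.05,0]}}

```text
t: 4.8
eef_pos: [0.4921, -0.3681, 0.2619]
tool_rot: [0.032, -0.706, 0.707, -0.032]
wrist_force: [0.2, -0.8, 1.3]
finger_gap: 0.0008
```

Request:
{"op": "servo_tool", "data": {"rows": [0,0,0,-0.08,0,0,0,0,-0.16,0,0,0,0,-0.16,0]}}

```text
t: 5.18
eef_pos: [0.4918, -0.367, 0.2617]
tool_rot: [0.031, -0.704, 0.708, -0.033]
wrist_force: [0.5, -11.6, 0.4]
finger_gap: 0.0005
```

```bash
python3 - <<'E'
from d import *
go(at(.08,0,.017,.078))
c=cap("scene"); crop(c,180,200,160,140,5,"a2.png")
c=cap("top"); crop(c,360,150,100,90,6,"a2t.png")
E
```

```text
t 5.17 tip [ 0.4922 -0.368   0.0797] yaw -174.83 gap 0.5 j1 -0.38 j6 0.46 F [  0.5 -11.6   0.4]
(np.float64(0.4918), np.float64(-0.365), np.float64(0.078)) -> [ 0.01  0.07 -0.12]
```

View pics/a2.png

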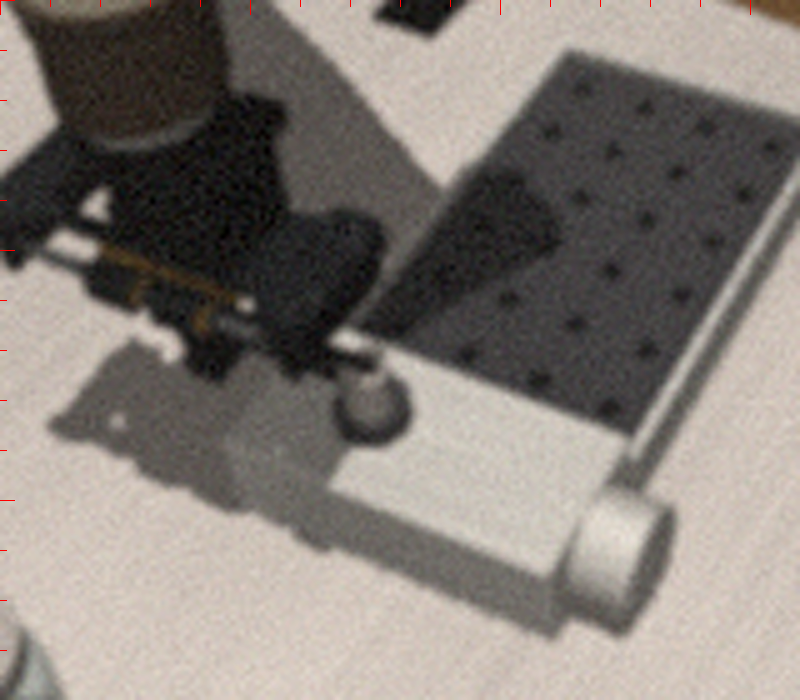

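View pics/a2t.png

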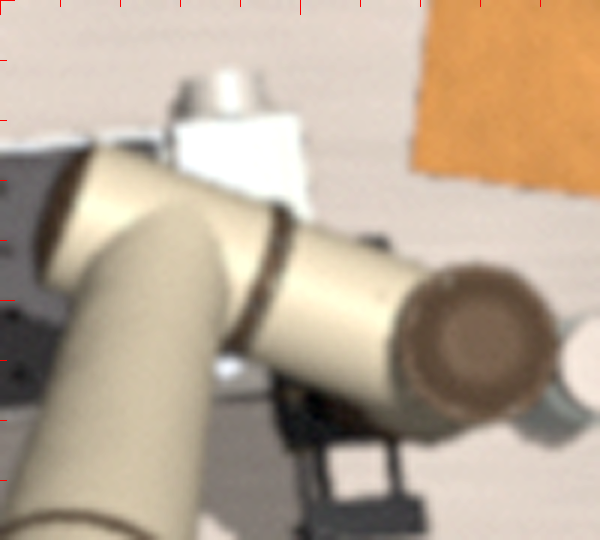

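Request:
{"op": "servo_tool", "data": {"rows": [0,0,0,-0.1,0,0,0,0,-0.1,0,0,0,0,1.0,0,0,0,-5,1.5,0,0,0,-5,1.5,0,0,0,-5,1.5,0]}}

```text
t: 6.02
eef_pos: [0.4953, -0.4027, 0.3913]
tool_rot: [0.029, -0.704, 0.708, -0.034]
wrist_force: [-0.0, 1.0, -0.7]
finger_gap: 0.0004
```

```bash
python3 - <<'E'
from d import *
R=lambda a:np.array([[np.cos(a),-np.sin(a)],[np.sin(a),np.cos(a)]])
rf=np.array([.4506,.1964]); 
def rk(x,y,z): return tuple(np.round([*(rf+R(-.0325)@[x,y]),z],4))
go((.6,0.0,.2),rk(.205,0,.15),yw=90-1.9)
E
cat >> d.py <<'E'
Rm=lambda a:np.array([[np.cos(a),-np.sin(a)],[np.sin(a),np.cos(a)]])
rf=np.array([.4506,.1964]); 
def rk(x,y,z): return tuple(float(q) for q in np.round([*(rf+Rm(-.0325)@[x,y]),z],4))
dk=np.array([.5841,-.1559])
def de(x,y,z): return tuple(float(q) for q in np.round([*(dk+Rm(.0883)@[x,y]),z],4))
E
```

```text
t 6.03 tip [ 0.4968 -0.4036  0.2093] yaw -174.88 gap 0.4 j1 -0.43 j6 0.52 F [-0.   1.  -0.7]
(0.6, 0.0, 0.2) -> [ -5.55   0.33 -15.71]
(np.float64(0.6555), np.float64(0.1897), np.float64(0.15)) -> [ -8.42   2.31 -23.09]
spin -83.0
```

Request:
{"op": "servo_tool", "data": {"rows": [0,-8,0.3,-22,-10,0,-8,0.3,-22,-20,0,-8,0.3,-22,-30,0,-8,0.3,-22,-40,0,-8,0.3,-22,-50,0,-8,0.3,-22,-60,0,-8,0.3,-22,-70,0,-8,0.3,-22,-83,0,-8,0.3,-22,-83,0,-8,0.3,-22,-83,0,-8,0.3,-22,-83,0,-8,0.3,-22,-83]}}

```text
t: 7.52
eef_pos: [0.6443, 0.1628, 0.3775]
tool_rot: [-0.492, 0.509, -0.508, 0.491]
wrist_force: [-0.4, -0.6, 0.1]
finger_gap: 0.0001
```

```bash
python3 - <<'E'
from d import *
go(rk(.205,0,.15),rk(.205,0.001,.10),yw=90-1.9)
c=cap("scene"); crop(c,180,130,220,200,3,"a3.png")
c=cap("top"); crop(c,240,150,200,90,4,"a3t.png")
E
```

```text
t 7.53 tip [0.644  0.1627 0.1955] yaw -91.94 gap 0.1 j1 0.49 j6 1.05 F [-0.4 -0.6  0.1]
(0.6555, 0.1897, 0.15) -> [-1.1   1.82  0.43]
(0.6555, 0.1907, 0.1) -> [-1.14  3.82  0.43]
spin -0.0
```

View pics/a3.png

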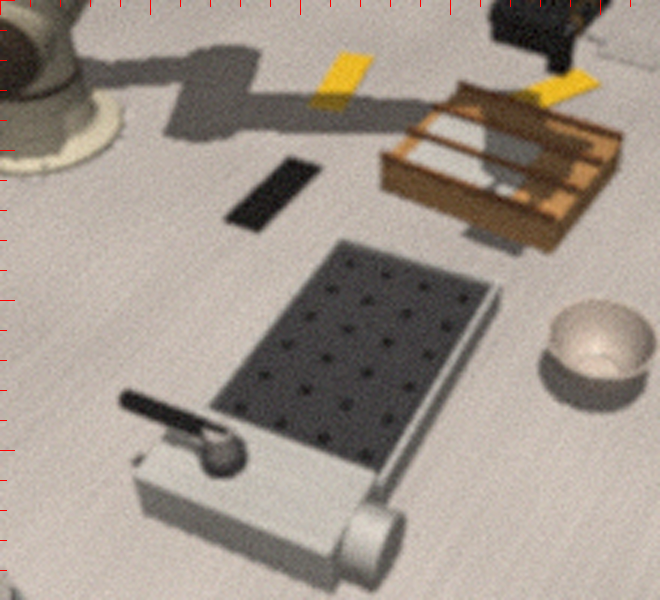

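View pics/a3t.png

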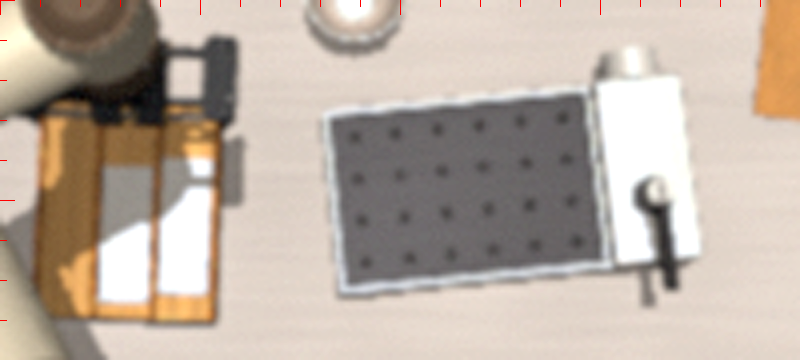

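Request:
{"op": "servo_tool", "data": {"rows": [0,-1.1,1.5,0.43,0,0,-1.12,3.5,0.43,0,0,-1.12,4.5,0.43,0,0,-1.12,5.5,0.43,0,0,-1.12,5.5,0.43,0,0,-1.12,5.5,0.43,0]}}

```text
t: 8.38
eef_pos: [0.6568, 0.191, 0.2422]
tool_rot: [0.491, -0.508, 0.509, -0.492]
wrist_force: [0.6, -0.4, -0.4]
finger_gap: 0.0004
```

```bash
python3 - <<'E'
from d import *
go(rk(.205,0,.0465),rk(.17,0,.0465),rk(.093,0,.0465),yw=90-1.9)
c=cap("scene"); crop(c,290,130,110,90,6,"a4.png")
E
```

```text
t 8.38 tip [0.6572 0.1911 0.0602] yaw -91.90 gap 0.4 j1 0.52 j6 1.02 F [ 0.6 -0.4 -0.4]
(0.6555, 0.1897, 0.0465) -> [ 0.06  0.55 -0.07]
(0.6205, 0.1909, 0.0465) -> [ 0.06  0.55 -1.47]
(0.5436, 0.1934, 0.0465) -> [ 0.06  0.54 -4.55]
spin 0.0
```

View pics/a4.png

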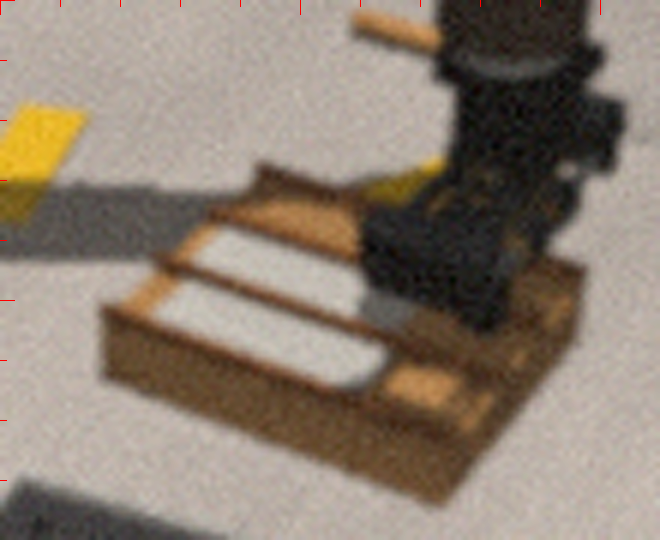

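Request:
{"op": "servo_tool", "data": {"rows": [0,0.06,0.3,0,0,0,0.06,0.5,0,0,0,0.06,0.5,0,0,0,0.06,0.5,0,0]}}

```text
t: 8.93
eef_pos: [0.6562, 0.1902, 0.2282]
tool_rot: [-0.492, 0.508, -0.508, 0.492]
wrist_force: [-1.0, 0.4, -0.6]
finger_gap: 0.0006
```

```bash
python3 - <<'E'
from d import *
go(rk(.205,0,.0465),rk(.17,0,.0465),rk(.093,0,.0465),yw=90-1.9)
E
```

```text
t 8.93 tip [0.6562 0.1902 0.0462] yaw -91.85 gap 0.6 j1 0.52 j6 1.02 F [-1.   0.4 -0.6]
(0.6555, 0.1897, 0.0465) -> [ 0.02 -0.01 -0.03]
(0.6205, 0.1909, 0.0465) -> [ 0.02 -0.01 -1.43]
(0.5436, 0.1934, 0.0465) -> [ 0.02 -0.01 -4.51]
spin 0.0
```

Push gently toward the robot, in small steps.

Request:
{"op": "servo_tool", "data": {"rows": [0,0,0,-0.7,0,0,0,0,-1.2,0,0,0,0,-1.6,0,0,0,0,-2.0,0,0,0,0,-2.4,0,0,0,0,-2.8,0,0,0,0,-3.1,0,0,0,0,-3.4,0,0,0,0,-3.7,0,0,0,0,-4.0,0,0,0,0,-4.2,0,0,0,0,-4.2,0]}}

```text
t: 10.42
eef_pos: [0.5508, 0.1934, 0.2282]
tool_rot: [-0.492, 0.508, -0.508, 0.491]
wrist_force: [0.2, 0.5, 0.5]
finger_gap: 0.0009
```

```bash
python3 - <<'E'
from d import *
go(rk(.093,0,.0465),rk(.205,0,.15),yw=90-1.9)
c=cap("scene"); crop(c,260,110,130,110,6,"a5.png")
c=cap("top"); crop(c,240,150,80,100,6,"a5t.png")
E
```

```text
t 10.43 tip [0.5506 0.1934 0.0462] yaw -91.85 gap 0.9 j1 0.62 j6 0.92 F [0.2 0.5 0.5]
(0.5436, 0.1934, 0.0465) -> [ 0.01 -0.01 -0.28]
(0.6555, 0.1897, 0.15) -> [ 0.01 -4.16  4.2 ]
spin 0.0
```

View pics/a5.png

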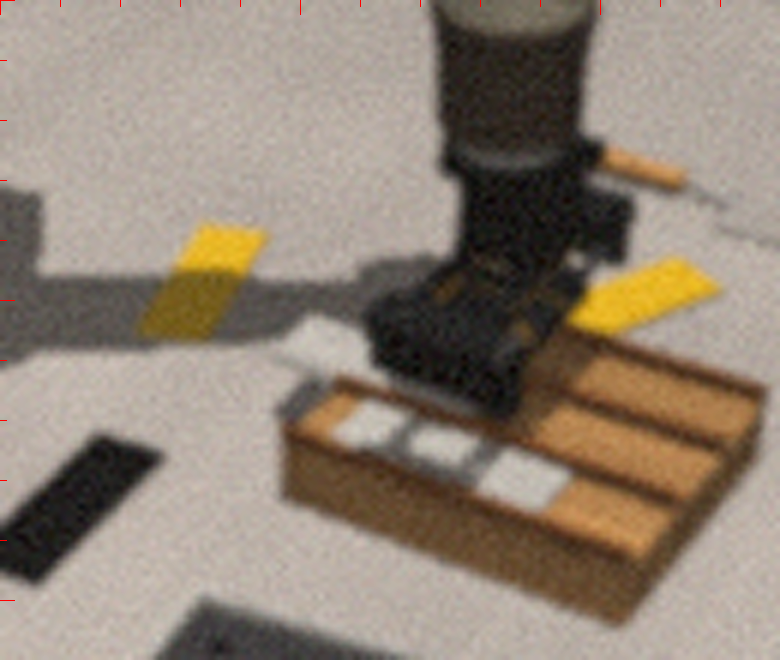

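View pics/a5t.png

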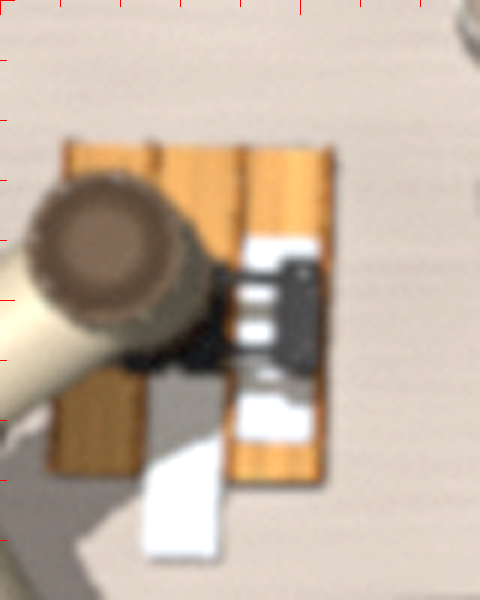

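```bash
python3 - <<'E'
from d import *
c=cap("top")
for p in [(263.8,242.8),(276.5,243)]:
    X=unproj(c,*p,.049); print(X,Rm(.0325)@(X[:2]-rf))
go(rk(.12,0,.0465),rk(.12,0,.15),rk(-.017,.001,.15))
E
```

```text
[0.39890077 0.22637343 0.049     ] [-0.05264589  0.02827768]
[0.39758239 0.1750278  0.049     ] [-0.05229513 -0.02308369]
t 10.57 tip [0.551  0.1933 0.046 ] yaw -91.87 gap 0.4 j1 0.61 j6 0.92 F [0.5 0.3 0.3]
(0.5705, 0.1925, 0.0465) -> [ 0.01 -0.02  0.78]
(0.5705, 0.1925, 0.15) -> [ 0.01 -4.16  0.78]
(0.4336, 0.198, 0.15) -> [-0.03 -4.16 -4.7 ]
```

Request:
{"op": "servo_tool", "data": {"rows": [0,0,0,-0.2,0,0,0,0,-0.2,0,0,0,0,0.7,0,0,0,0,0.7,0,0,0,-2,0.8,0,87,0,-3.6,0.8,0,87,-0.05,-3.6,-1.5,0,87,-0.08,-3.6,-4.0,0,87,-0.08,-3.6,-4.65,0,87,-0.08,-3.6,-4.65,0,87,-0.08,-3.6,-4.65,0]}}

```text
t: 11.95
eef_pos: [0.4361, 0.1997, 0.3185]
tool_rot: [0.491, -0.508, 0.508, -0.492]
wrist_force: [0.4, 0.2, 0.5]
finger_gap: 0.0531
```

```bash
python3 - <<'E'
from d import *
go(rk(-.0165,.0025,.0415),rk(-.0165,.0025,.06),yw=88.1)
c=cap("scene"); crop(c,260,110,130,110,6,"a6.png")
c=cap("top"); crop(c,240,150,80,100,6,"a6t.png")
E
```

```text
t 11.95 tip [0.4362 0.1998 0.1365] yaw -91.87 gap 53.1 j1 0.77 j6 0.77 F [0.4 0.2 0.5]
(0.4342, 0.1994, 0.0415) -> [ 0.02  3.8  -0.08]
(0.4342, 0.1994, 0.06) -> [ 0.02  3.06 -0.08]
spin 0.0
```

View pics/a6.png

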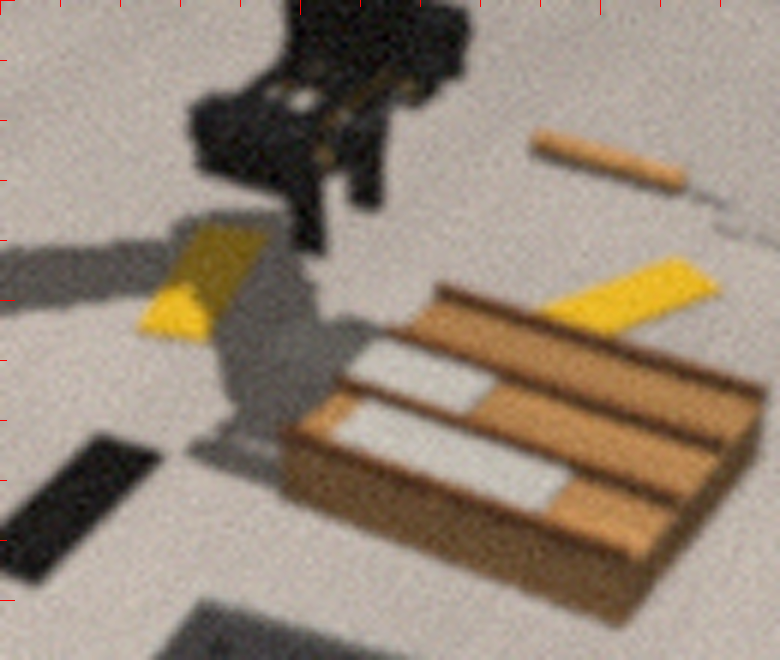

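View pics/a6t.png

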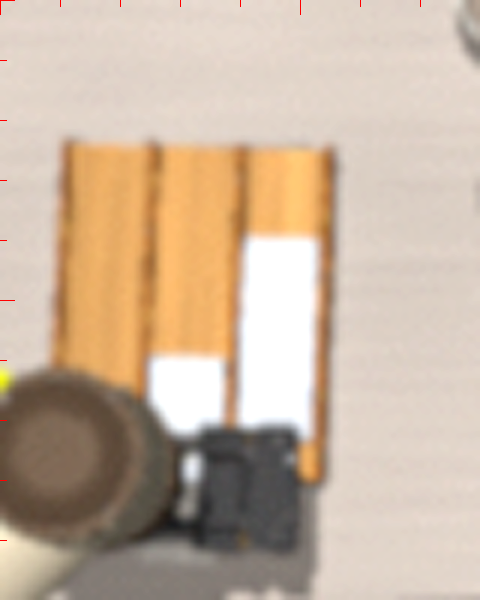

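Request:
{"op": "servo_tool", "data": {"rows": [87,0,0,-0.08,0,87,0,0,-0.08,0,87,0,0,-0.08,0,87,0,1,-0.08,0,87,0,2.2,-0.08,0,87,0,2.8,-0.08,0,87,0,2.8,-0.08,0]}}

```text
t: 12.92
eef_pos: [0.433, 0.1991, 0.2473]
tool_rot: [-0.493, 0.508, -0.508, 0.491]
wrist_force: [-0.3, 0.3, 0.9]
finger_gap: 0.0871
```

```bash
python3 - <<'E'
from d import *
go(rk(-.0165,.0025,.0415),yw=88.1)
c=cap("scene"); crop(c,260,110,130,110,6,"a7.png")
E
```

```text
t 12.93 tip [0.4326 0.1988 0.0653] yaw -91.86 gap 87.1 j1 0.77 j6 0.77 F [-0.3  0.3  0.9]
(0.4342, 0.1994, 0.0415) -> [-0.03  0.95  0.06]
spin 0.0
```

View pics/a7.png

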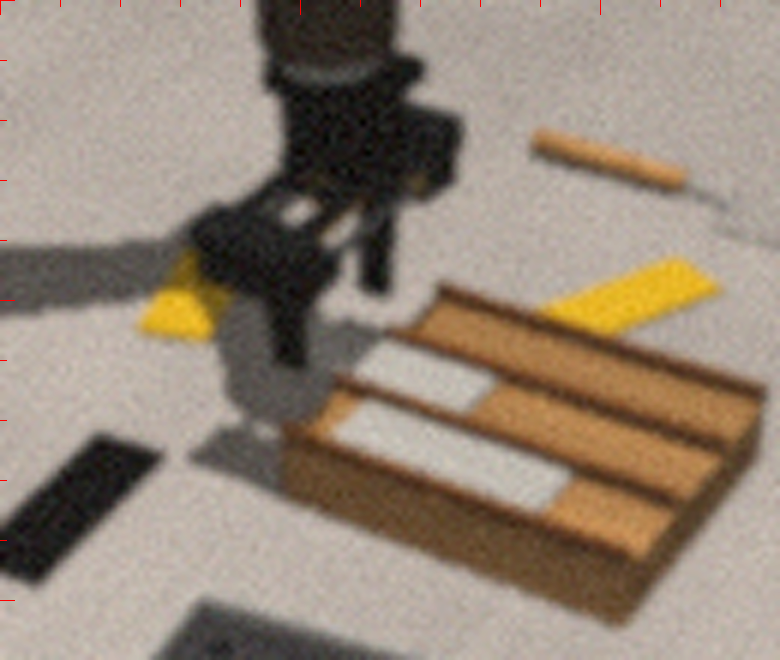

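Request:
{"op": "servo_tool", "data": {"rows": [87,-0.02,0.5,0,0,87,-0.02,0.95,0,0,87,-0.02,0.95,0,0,87,-0.02,0.95,0,0]}}

```text
t: 13.48
eef_pos: [0.4333, 0.1999, 0.2245]
tool_rot: [0.492, -0.508, 0.508, -0.492]
wrist_force: [1.0, 0.2, -0.3]
finger_gap: 0.087
```

Request:
{"op": "servo_tool", "data": {"rows": [40,0,0,0,0,0,0,0,0,0,0,0,0,0,0,0,0,0,0,0,0,0,0,0,0,0,0,0,0,0,0,0,0,0,0]}}

```text
t: 14.35
eef_pos: [0.4332, 0.1998, 0.2245]
tool_rot: [0.492, -0.508, 0.508, -0.492]
wrist_force: [-0.4, -0.9, 1.2]
finger_gap: 0.0493
```

```bash
python3 - <<'E'
from d import *
go(rk(-.0165,.0025,.0415),yw=88.1)
c=cap("scene"); crop(c,260,110,130,110,6,"a8.png")
E
```

```text
t 14.35 tip [0.4332 0.1999 0.0425] yaw -91.86 gap 49.3 j1 0.77 j6 0.76 F [-0.4 -0.9  1.2]
(0.4342, 0.1994, 0.0415) -> [0.02 0.04 0.04]
spin 0.0
```

View pics/a8.png

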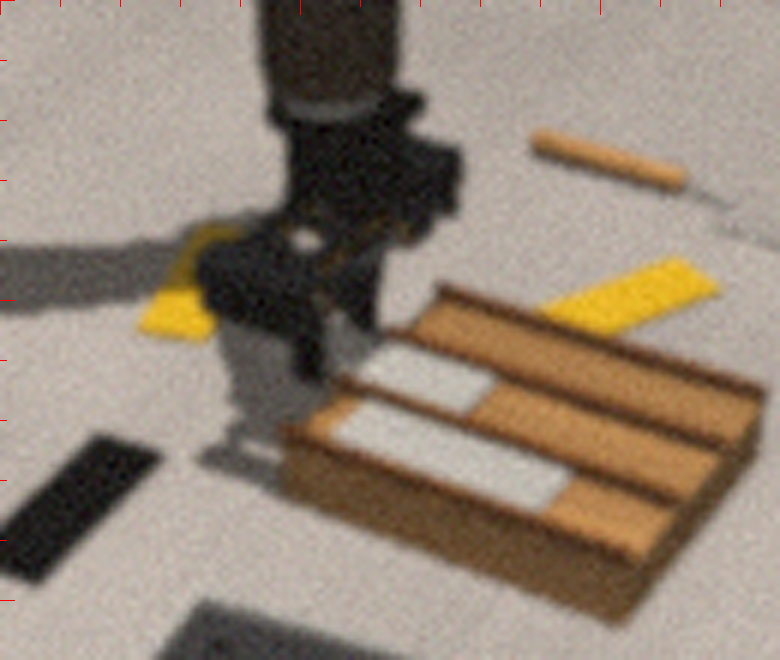

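Request:
{"op": "servo_tool", "data": {"rows": [0,0,-0.4,0,0,0,0,-0.9,0,0,0,0,-1.4,0,0,0,0,-1.4,0,0]}}

```text
t: 14.9
eef_pos: [0.4334, 0.2, 0.261]
tool_rot: [0.491, -0.508, 0.508, -0.493]
wrist_force: [-0.1, 1.0, -0.8]
finger_gap: 0.0502
```

```bash
python3 - <<'E'
from d import *
go(rk(-.0165,.0025,.0415),de(-.03,.065,.11),yw=88.1)
c=cap("scene"); crop(c,260,110,130,110,6,"a9.png")
E
```

```text
t 14.90 tip [0.4338 0.2004 0.079 ] yaw -91.85 gap 50.2 j1 0.77 j6 0.76 F [-0.1  1.  -0.8]
(0.4342, 0.1994, 0.0415) -> [0.04 1.5  0.01]
(0.5485, -0.0938, 0.11) -> [11.61 -1.25  4.97]
spin 0.0
```

View pics/a9.png

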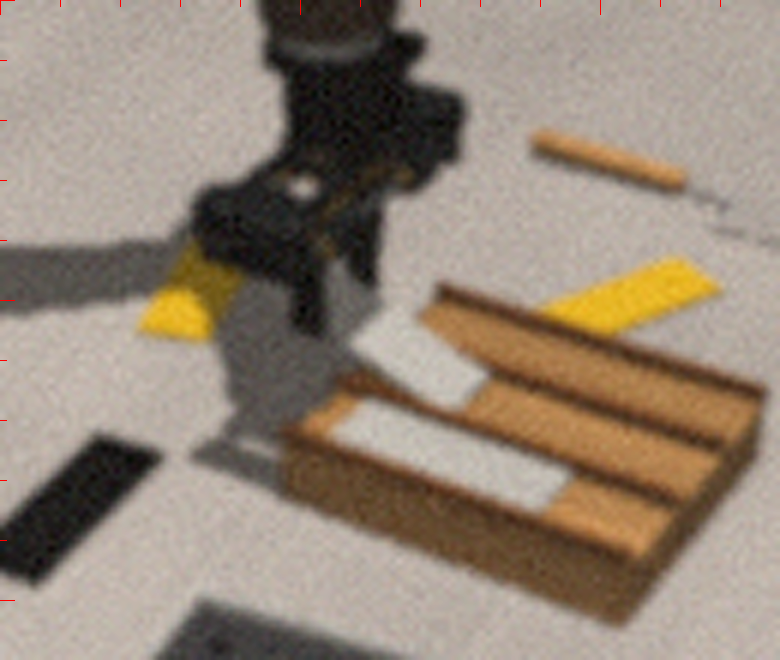

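Request:
{"op": "servo_tool", "data": {"rows": [0,0,0.5,0,0,0,0,1.0,0,0,0,0,1.42,0,0,0,0,1.42,0,0,0,0,1.42,-0.15,0,0,0,1.42,-0.32,0,0,0,1.42,-0.32,0,0,0,1.42,-0.32,0]}}

```text
t: 15.95
eef_pos: [0.4252, 0.2002, 0.224]
tool_rot: [0.492, -0.508, 0.508, -0.492]
wrist_force: [-0.1, -0.4, -0.5]
finger_gap: 0.0488
```

```bash
python3 - <<'E'
from d import *
go(rk(-.0115,.0025,.0415),yw=88.1)
c=cap("scene"); crop(c,260,110,130,110,6,"b1.png")
c=cap("top"); crop(c,240,150,80,100,6,"b1t.png")
E
```

```text
t 15.95 tip [0.4252 0.2002 0.042 ] yaw -91.85 gap 48.8 j1 0.79 j6 0.75 F [-0.1 -0.4 -0.5]
(0.4392, 0.1993, 0.0415) -> [0.02 0.02 0.56]
spin 0.1
```

View pics/b1.png

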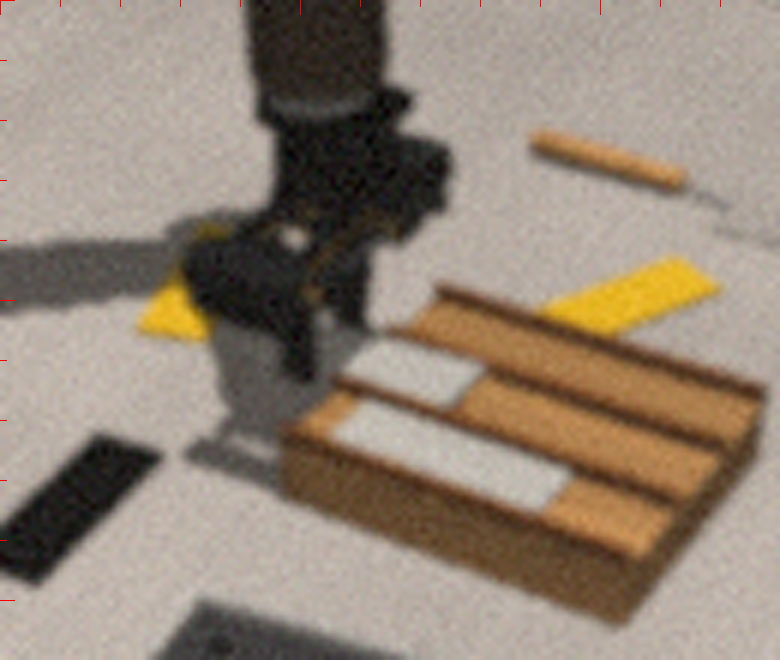

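View pics/b1t.png

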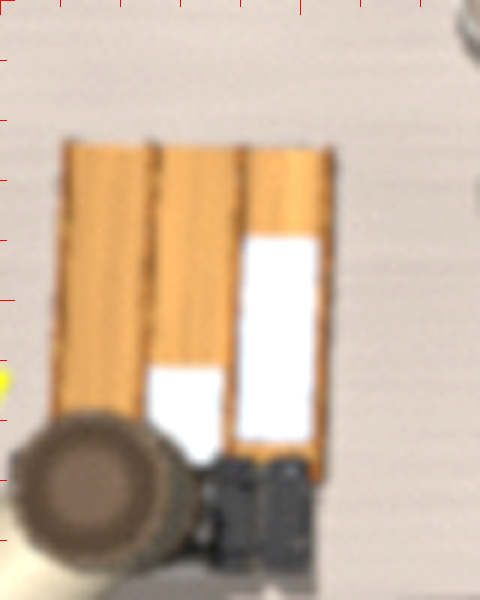

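```bash
python3 - <<'E'
from d import *
c=cap("top")
for p in [(271,150+366/6),(269,150+478/6)]:
    for z in (.049,.045):
        X=unproj(c,*p,z); print(z,Rm(.0325)@(X[:2]-rf))
E
```

```text
0.049 [0.07750644 0.00433812]
0.045 [0.07794332 0.00488268]
0.049 [0.00097214 0.00941695]
0.045 [0.00120229 0.00997523]
```

Request:
{"op": "servo_tool", "data": {"rows": [0,0,0,-0.06,0,0,0,0,-0.06,0,65,0,0,-0.06,0,65,0,0,-0.06,0,65,0,0,-0.06,0,65,0,0,0.3,0,65,0,0,0.54,0,65,0,0,0.54,0,65,0,0,0.54,0]}}

```text
t: 17.23
eef_pos: [0.4387, 0.1995, 0.2239]
tool_rot: [-0.492, 0.508, -0.508, 0.492]
wrist_force: [-0.6, -0.4, -0.9]
finger_gap: 0.0652
```

```bash
python3 - <<'E'
from d import *
go(rk(-.0115,.0025,.0415),yw=88.1)
c=cap("scene"); crop(c,260,110,130,110,6,"b2.png")
E
```

```text
t 17.23 tip [0.4387 0.1995 0.0419] yaw -91.88 gap 65.2 j1 0.76 j6 0.77 F [-0.6 -0.4 -0.9]
(0.4392, 0.1993, 0.0415) -> [0.01 0.01 0.02]
spin 0.0
```

View pics/b2.png

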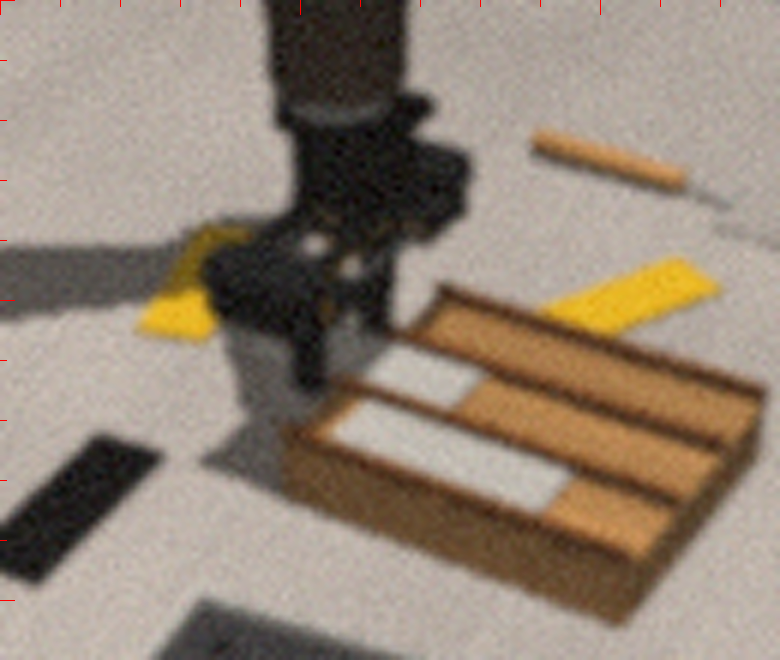

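Request:
{"op": "servo_tool", "data": {"rows": [0,0,0.06,0,0,0,0,0.06,0,0,0,0,0.06,0,0,0,0,0.06,0,0,0,0,0.06,0,0,0,0,0.06,0,0,0,0,-0.2,0,0,0,0,-0.5,0,0,0,0,-0.9,0,0,0,0,-1.3,0,0,0,0,-1.3,0,0]}}

```text
t: 18.65
eef_pos: [0.439, 0.1999, 0.2577]
tool_rot: [0.491, -0.508, 0.508, -0.493]
wrist_force: [-0.0, 0.4, -1.6]
finger_gap: 0.0491
```

```bash
python3 - <<'E'
from d import *
go(rk(-.0115,.0025,.0415),rk(-.1,.0025,.09),de(-.03,.065,.11),yw=88.1)
c=cap("scene"); crop(c,260,110,130,110,6,"b3.png")
E
```

```text
t 18.65 tip [0.4393 0.2002 0.0757] yaw -91.85 gap 49.1 j1 0.77 j6 0.77 F [-0.   0.4 -1.6]
(0.4392, 0.1993, 0.0415) -> [ 0.04  1.37 -0.01]
(0.3507, 0.2021, 0.09) -> [ 0.04 -0.58 -3.55]
(0.5485, -0.0938, 0.11) -> [11.61 -1.38  4.75]
spin 0.0
```

View pics/b3.png

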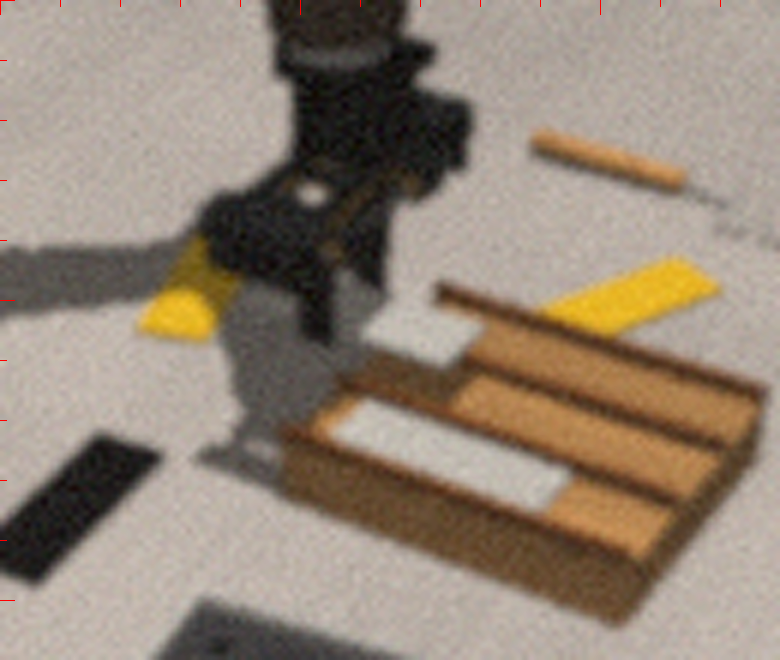

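```bash
python3 - <<'E'
from d import *
go(de(-.019,.075,.09),de(-.019,.075,.04),yw=90+5.06)
E
```

```text
t 18.70 tip [0.4389 0.1999 0.0751] yaw -91.86 gap 49.6 j1 0.77 j6 0.77 F [-0.8 -0.9 -0.8]
(0.5586, -0.0829, 0.09) -> [11.15 -0.6   5.15]
(0.5586, -0.0829, 0.04) -> [11.15  1.4   5.15]
spin -6.9
```

Request:
{"op": "servo_tool", "data": {"rows": [0,0,-0.5,0,0,0,1,-0.6,0.4,0,0,2.5,-0.6,1.1,-1,0,4,-0.6,1.8,-2,0,5.5,-0.6,2.5,-3,0,7,-0.6,3.2,-4,0,8.5,-0.6,3.9,-5,0,9.7,-0.6,4.5,-6,0,10.6,-0.6,4.9,-6.9,0,11.1,-0.6,5.15,-6.9,0,11.15,-0.6,5.15,-6.9,0,11.15,-0.6,5.15,-6.9]}}

```text
t: 20.2
eef_pos: [0.5581, -0.0826, 0.2715]
tool_rot: [0.522, -0.478, 0.477, -0.522]
wrist_force: [0.9, -0.1, -0.8]
finger_gap: 0.0492
```

```bash
python3 - <<'E'
from d import *
go(de(-.019,.075,.06),de(-.019,.075,.045),de(-.019,.075,.034),yw=90+5.06)
c=cap("scene"); crop(c,200,130,200,150,4,"b4.png")
c=cap("top"); crop(c,240,150,200,90,4,"b4t.png")
E
```

```text
t 20.20 tip [ 0.558  -0.0826  0.0895] yaw -84.94 gap 49.2 j1 0.14 j6 1.52 F [ 0.9 -0.1 -0.8]
(0.5586, -0.0829, 0.06) -> [0.02 1.18 0.02]
(0.5586, -0.0829, 0.045) -> [0.02 1.78 0.02]
(0.5586, -0.0829, 0.034) -> [0.02 2.22 0.03]
spin 0.0
```

View pics/b4.png

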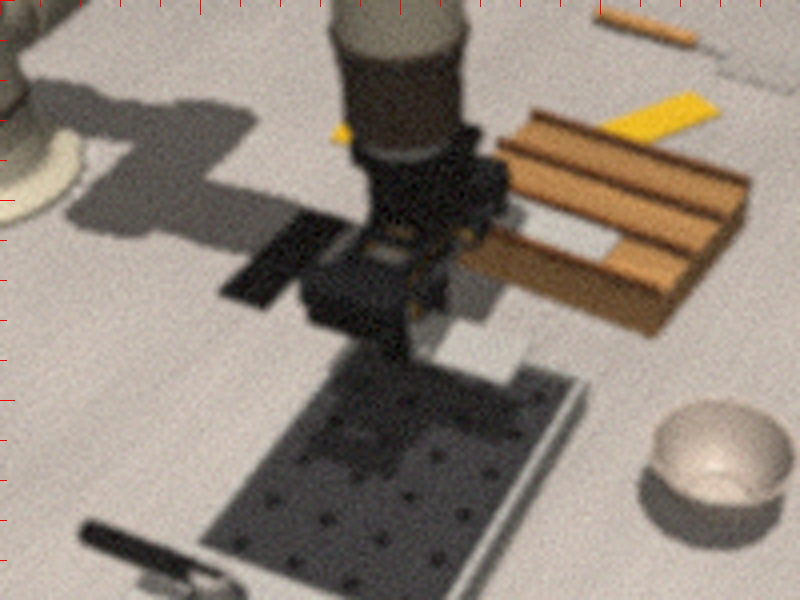

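View pics/b4t.png

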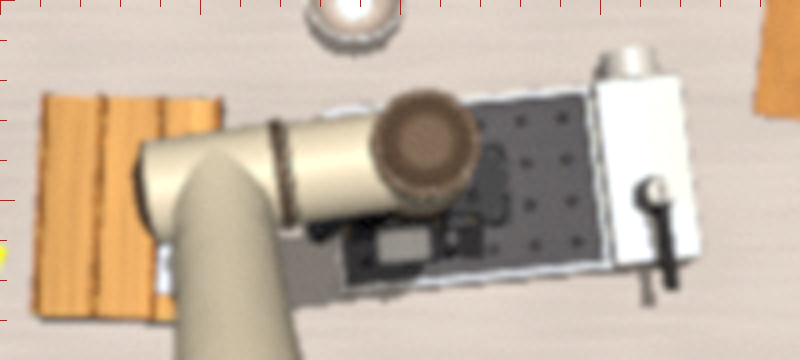

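Request:
{"op": "servo_tool", "data": {"rows": [0,0.4,0.5,0,0,0,0.4,1.0,0,0,0,0.4,1.5,0,0,0,0.4,1.8,0,0,0,0.4,2.1,0,0,0,0.4,2.2,0,0,0,0.4,2.2,0,0]}}

```text
t: 21.18
eef_pos: [0.5593, -0.093, 0.2165]
tool_rot: [-0.522, 0.477, -0.478, 0.522]
wrist_force: [-0.6, -0.6, -1.2]
finger_gap: 0.0492
```

```bash
python3 - <<'E'
from d import *
go(de(-.019,.065,.032),yw=90+5.06)
c=cap("scene"); crop(c,220,170,160,120,5,"b5.png")
E
```

```text
t 21.18 tip [ 0.5593 -0.093   0.0345] yaw -84.95 gap 49.2 j1 0.12 j6 1.54 F [-0.6 -0.6 -1.2]
(0.5594, -0.0928, 0.032) -> [-0.01  0.1   0.  ]
spin -0.0
```

View pics/b5.png

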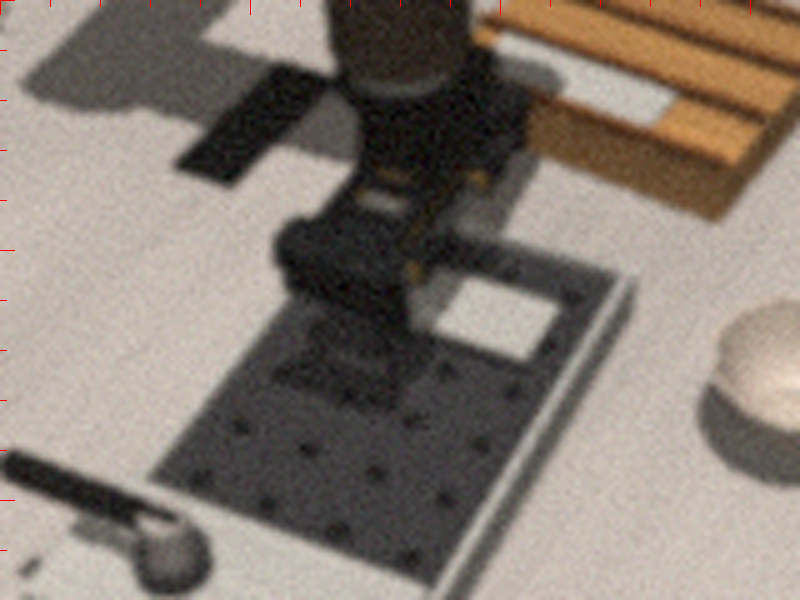

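Level and inside the rim. Lower 2 mm, release, retreat upward.

Request:
{"op": "servo_tool", "data": {"rows": [0,0,0.1,0,0,0,0,0.1,0,0,65,0,0.1,0,0,65,0,0.1,0,0,65,0,0.1,0,0,65,0,-1,0,0,65,0,-3,0,0,65,0,-5,0,0,65,0,-5,0,0]}}

```text
t: 22.35
eef_pos: [0.5603, -0.0931, 0.3466]
tool_rot: [-0.519, 0.475, -0.48, 0.524]
wrist_force: [-1.1, -1.0, -0.3]
finger_gap: 0.0653
```

```bash
python3 - <<'E'
from d import *
go(rk(.205,-.058,.15),rk(.205,-.058,.06),yw=90-1.86)
c=cap("scene"); crop(c,200,130,200,150,4,"b6.png")
E
```

```text
t 22.35 tip [ 0.5623 -0.0931  0.1646] yaw -84.92 gap 65.3 j1 0.12 j6 1.54 F [-1.1 -1.  -0.3]
(0.6536, 0.1318, 0.15) -> [-8.64  0.62  4.43]
(0.6536, 0.1318, 0.06) -> [-8.64  4.22  4.39]
spin 6.9
```

View pics/b6.png

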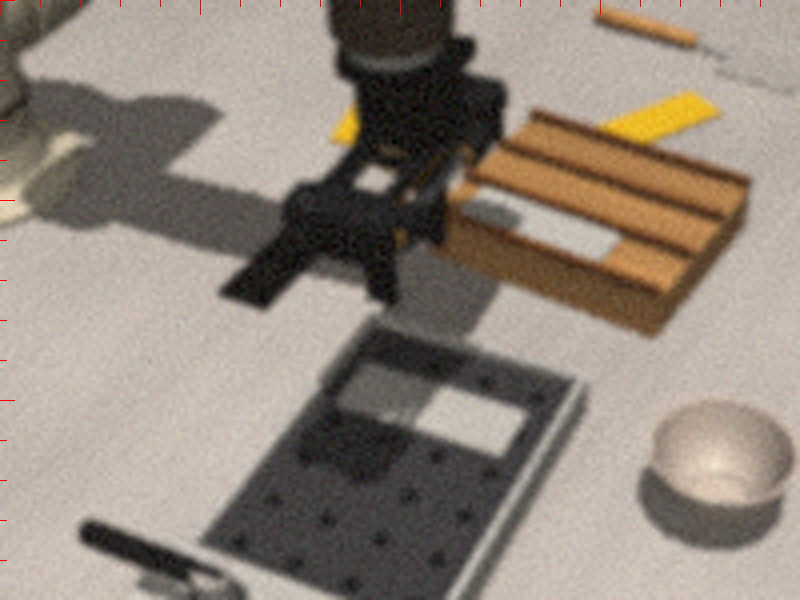

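Request:
{"op": "servo_tool", "data": {"rows": [0,-2,0.6,1,1,0,-4,0.6,2,3,0,-6,0.6,3.2,5,0,-8,0.6,4.2,6.9,0,-8.65,0.6,4.4,6.9,0,-8.65,0.6,4.4,6.9,0,-8.65,0.6,4.4,6.9,0,-8.65,2.5,4.4,6.9,0,-8.65,3.8,4.4,6.9,0,-8.65,3.8,4.4,6.9,0,-8.65,3.8,4.4,6.9]}}

```text
t: 23.78
eef_pos: [0.6504, 0.1312, 0.2483]
tool_rot: [0.491, -0.508, 0.509, -0.492]
wrist_force: [1.2, -0.5, 0.5]
finger_gap: 0.0004
```

```bash
python3 - <<'E'
from d import *
go(rk(.205,-.0575,.0465),rk(.08,-.0575,.0465),yw=90-1.86)
c=cap("scene"); crop(c,260,110,130,110,6,"c1.png")
c=cap("top"); crop(c,240,150,80,100,6,"c1t.png")
E
```

```text
t 23.77 tip [0.6508 0.1313 0.0663] yaw -91.90 gap 0.4 j1 0.44 j6 1.09 F [ 1.2 -0.5  0.5]
(0.6536, 0.1323, 0.0465) -> [-0.04  0.79  0.11]
(0.5287, 0.1363, 0.0465) -> [-0.04  0.78 -4.89]
spin -0.0
```

View pics/c1.png

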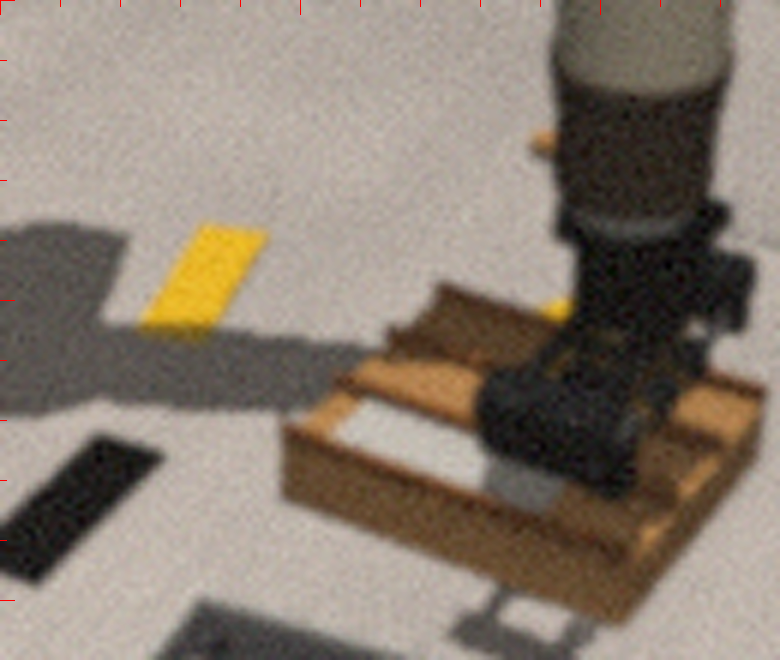

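View pics/c1t.png

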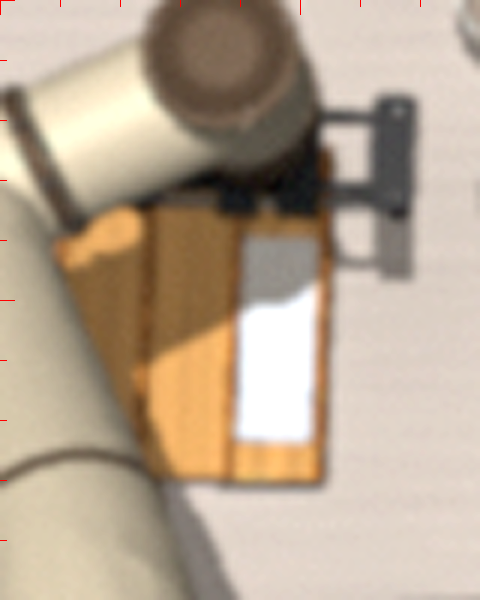

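Request:
{"op": "servo_tool", "data": {"rows": [0,-0.03,0.4,0.1,0,0,-0.03,0.78,0.1,0,0,-0.03,0.78,0.1,0,0,-0.03,0.78,0.1,0]}}

```text
t: 24.38
eef_pos: [0.6526, 0.133, 0.2277]
tool_rot: [0.492, -0.508, 0.508, -0.492]
wrist_force: [-0.9, 0.8, 5.7]
finger_gap: 0.0004
```

```bash
python3 - <<'E'
from d import *
go(rk(.205,-.0575,.0465),rk(.0845,-.0575,.0465),yw=90-1.86)
E
```

```text
t 24.38 tip [0.6528 0.133  0.0457] yaw -91.82 gap 0.4 j1 0.44 j6 1.10 F [-0.9  0.8  5.7]
(0.6536, 0.1323, 0.0465) -> [ 0.03 -0.03  0.03]
(0.5332, 0.1362, 0.0465) -> [ 0.02 -0.04 -4.79]
spin 0.0
```

Request:
{"op": "servo_tool", "data": {"rows": [0,0.02,-0.06,-0.6,0,0,0.02,-0.06,-1.1,0,0,0.02,-0.06,-1.5,0,0,0.02,-0.06,-1.9,0,0,0.02,-0.06,-2.3,0,0,0.02,-0.06,-2.7,0,0,0.02,-0.06,-3.1,0,0,0.02,-0.06,-3.5,0,0,0.02,-0.06,-3.9,0,0,0.02,-0.06,-4.2,0,0,0.02,-0.06,-4.4,0,0,0.02,-0.06,-4.4,0]}}

```text
t: 25.88
eef_pos: [0.5421, 0.1357, 0.2286]
tool_rot: [-0.492, 0.508, -0.508, 0.492]
wrist_force: [0.1, -0.3, 0.2]
finger_gap: 0.0005
```

```bash
python3 - <<'E'
from d import *
go(rk(.0845,-.0575,.0465),yw=90-1.86)
c=cap("scene"); crop(c,260,110,130,110,6,"c2.png")
c=cap("top"); crop(c,240,150,80,100,6,"c2t.png")
E
```

```text
t 25.88 tip [0.542  0.1357 0.0466] yaw -91.85 gap 0.5 j1 0.54 j6 1.00 F [ 0.1 -0.3  0.2]
(0.5332, 0.1362, 0.0465) -> [-0.01  0.   -0.35]
spin 0.0
```

View pics/c2.png

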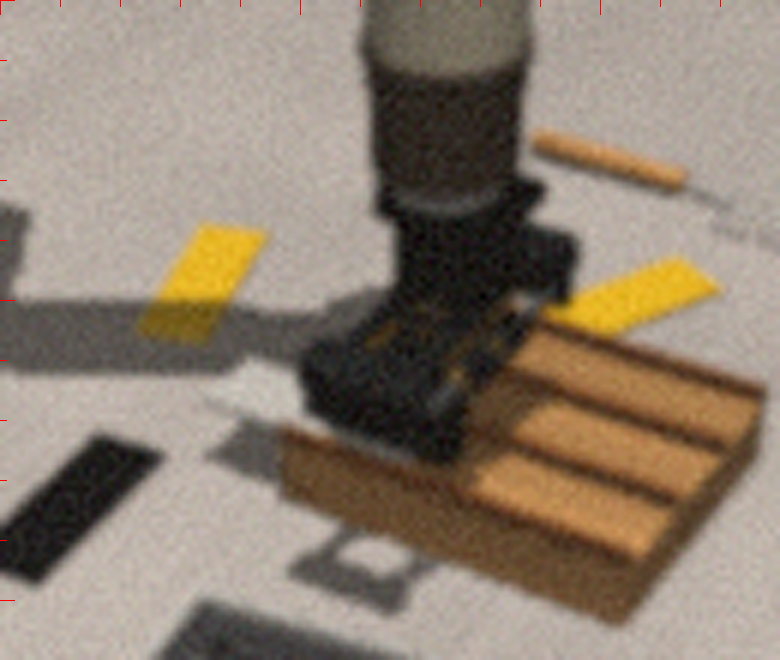

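View pics/c2t.png

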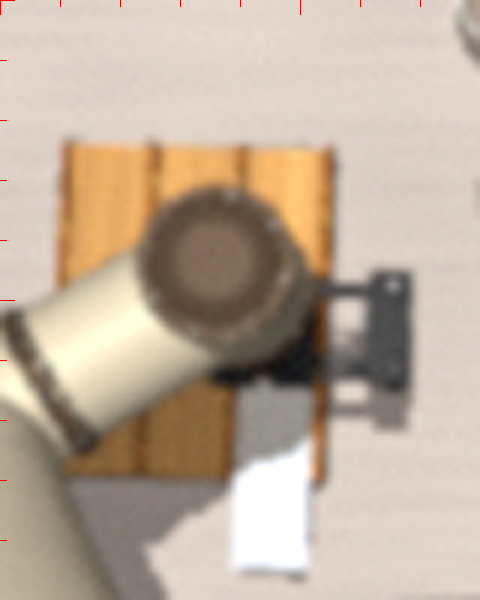

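```bash
python3 - <<'E'
from d import *
c=cap("top")
for p in [(240+232/6,150+569/6),(240+305/6,150+572/6)]:
    X=unproj(c,*p,.049); print(X,Rm(.0325)@(X[:2]-rf))
X=unproj(c,240+275/6,150+482/6,.045); print(Rm(.0325)@(X[:2]-rf))
E
```

```text
[0.3901063  0.16623015 0.049     ] [-0.05948141 -0.03211962]
[0.38759837 0.11703061 0.049     ] [-0.06038931 -0.08137467]
[ 5.80092103e-05 -5.86700939e-02]
```

Request:
{"op": "servo_tool", "data": {"rows": [0,0,0,-0.1,0,0,0,0,-0.2,0,0,0,0,-0.2,0,0,0,0,0.5,0,0,0,-1,0.7,0,0,0,-3,0.7,0,87,0,-3.6,0,0,87,0,-3.6,-2.2,0,87,0,-3.6,-4.2,0,87,0,-3.6,-4.2,0,87,0,-3.6,-4.2,0,87,0,-3.6,-4.2,0]}}

```text
t: 27.52
eef_pos: [0.4384, 0.1394, 0.3186]
tool_rot: [0.491, -0.508, 0.508, -0.492]
wrist_force: [1.5, 0.1, 0.0]
finger_gap: 0.0527
```

```bash
python3 - <<'E'
from d import *
go(rk(-.0115,-.0567,.0415),yw=90-1.86)
c=cap("scene"); crop(c,260,110,130,110,6,"c3.png")
c=cap("top"); crop(c,240,150,80,100,6,"c3t.png")
E
```

```text
t 27.52 tip [0.4385 0.1395 0.1366] yaw -91.89 gap 52.7 j1 0.66 j6 0.87 F [1.5 0.1 0. ]
(0.4373, 0.1401, 0.0415) -> [-0.02  3.8  -0.05]
spin -0.0
```

View pics/c3.png

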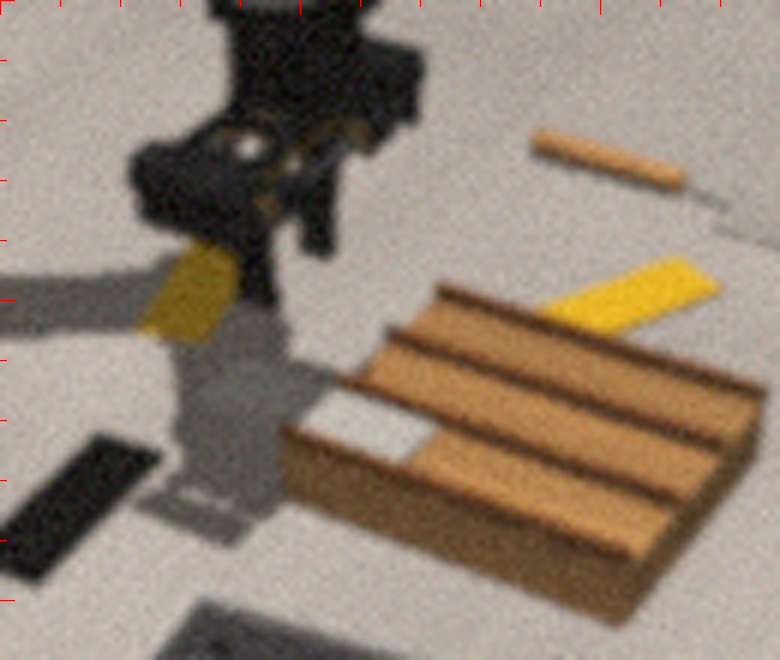

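View pics/c3t.png

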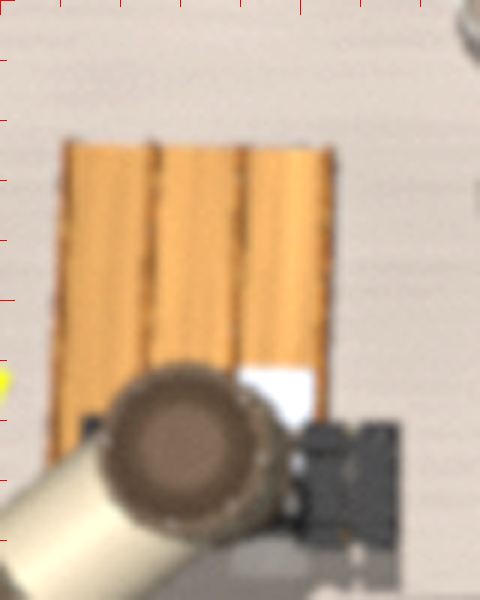

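Rear end at crop row ~367, lying flat. Descend, then grip.

Request:
{"op": "servo_tool", "data": {"rows": [87,0,0,-0.04,0,87,0,0,-0.04,0,87,0,0.2,-0.04,0,87,0,1.2,-0.04,0,87,0,2.4,-0.04,0,87,0,3.2,-0.04,0,87,0,3.76,-0.04,0,87,0,3.76,-0.04,0,87,0,3.76,-0.04,0]}}

```text
t: 28.75
eef_pos: [0.4367, 0.1394, 0.2248]
tool_rot: [0.492, -0.508, 0.508, -0.492]
wrist_force: [0.7, 0.2, 0.0]
finger_gap: 0.0869
```

```bash
python3 - <<'E'
from d import *
go(rk(-.0115,-.0567,.0408),yw=90-1.86)
c=cap("scene"); crop(c,260,110,130,110,6,"c4.png")
E
```

```text
t 28.75 tip [0.4368 0.1394 0.0428] yaw -91.84 gap 86.9 j1 0.67 j6 0.87 F [0.7 0.2 0. ]
(0.4373, 0.1401, 0.0408) -> [-0.03  0.08  0.02]
spin 0.0
```

View pics/c4.png

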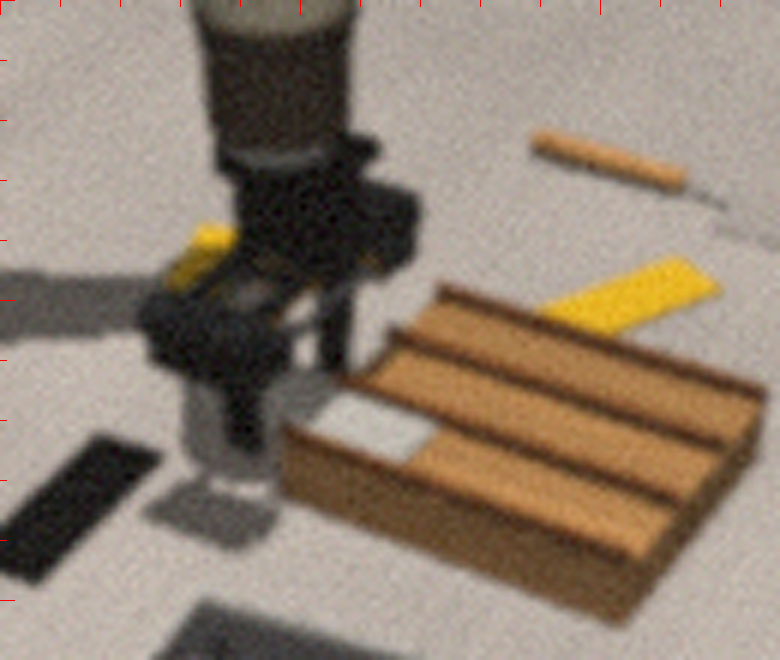

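Request:
{"op": "servo_tool", "data": {"rows": [40,-0.02,0.08,0,0,0,-0.02,0.08,0,0,0,-0.02,0.08,0,0,0,-0.02,0.08,0,0,0,-0.02,0.08,0,0,0,-0.02,0.08,0,0,0,-0.02,0.08,0,0,0,-0.02,-0.2,0,0,0,-0.02,-0.5,0,0,0,-0.02,-0.9,0,0,0,-0.02,-1.3,0,0,0,-0.02,-1.3,0,0]}}

```text
t: 30.3
eef_pos: [0.4367, 0.1398, 0.2581]
tool_rot: [0.491, -0.508, 0.508, -0.493]
wrist_force: [-0.3, 0.1, -1.3]
finger_gap: 0.0489
```

```bash
python3 - <<'E'
from d import *
go(de(-.018,-.04,.09),de(-.018,-.04,.034),yw=90+5.06)
c=cap("scene"); crop(c,200,110,200,160,4,"c5.png")
E
```

```text
t 30.30 tip [0.4371 0.1401 0.0761] yaw -91.86 gap 48.9 j1 0.67 j6 0.87 F [-0.3  0.1 -1.3]
(0.5697, -0.1973, 0.09) -> [13.32 -0.56  5.74]
(0.5697, -0.1973, 0.034) -> [13.32  1.68  5.74]
spin -6.9
```

View pics/c5.png

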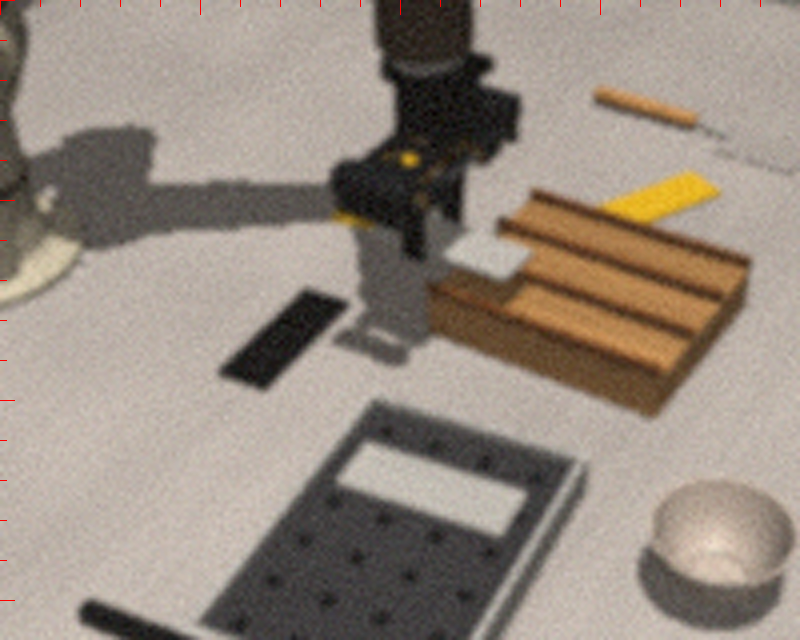

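Request:
{"op": "servo_tool", "data": {"rows": [0,0,-0.5,0,0,0,1,-0.6,0.4,0,0,2.5,-0.6,1.1,-1,0,4,-0.6,1.7,-2,0,5.5,-0.6,2.4,-3,0,7,-0.6,3.0,-4,0,8.5,-0.6,3.7,-5,0,10,-0.6,4.3,-6,0,11.5,-0.6,5,-6.9,0,12.7,-0.6,5.5,-6.9,0,13.3,-0.6,5.75,-6.9,0,13.3,-0.6,5.75,-6.9]}}

```text
t: 31.85
eef_pos: [0.5693, -0.1979, 0.2719]
tool_rot: [0.521, -0.478, 0.478, -0.521]
wrist_force: [-0.2, -0.1, -0.7]
finger_gap: 0.0491
```

Request:
{"op": "servo_tool", "data": {"rows": [0,0,0,0,0,0,0,0.4,0,0,0,0,0.8,0,0,0,0,1.2,0,0,0,0,1.2,0,0]}}

```text
t: 32.48
eef_pos: [0.5689, -0.1971, 0.2406]
tool_rot: [0.522, -0.478, 0.477, -0.521]
wrist_force: [0.0, 0.1, -1.0]
finger_gap: 0.0488
```

```bash
python3 - <<'E'
from d import *
go(de(-.018,-.04,.033),yw=90+5.06)
c=cap("scene"); crop(c,200,170,180,150,4,"c6.png")
E
```

```text
t 32.48 tip [ 0.5684 -0.1971  0.0586] yaw -84.95 gap 48.8 j1 -0.06 j6 1.72 F [ 0.   0.1 -1. ]
(0.5697, -0.1973, 0.033) -> [0.01 1.02 0.05]
spin -0.0
```

View pics/c6.png

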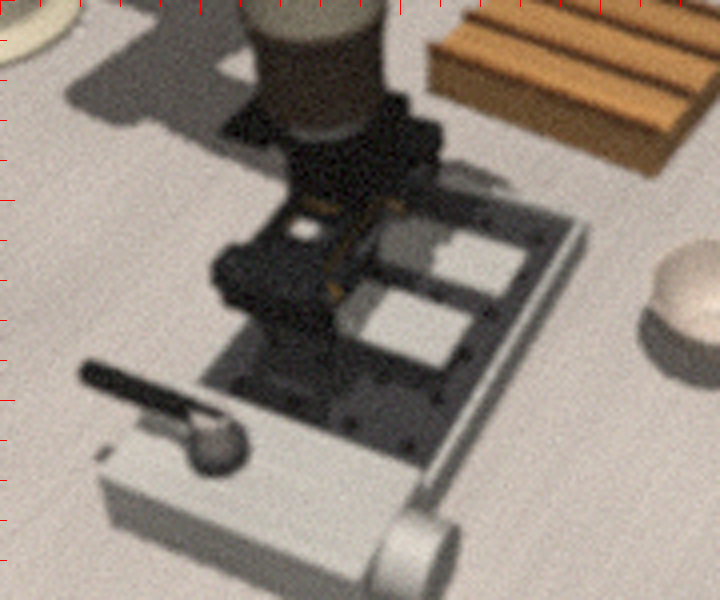

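Request:
{"op": "servo_tool", "data": {"rows": [0,0,0.5,0.03,0,0,0,0.9,0.03,0,0,0,1.03,0.03,0,0,0,1.03,0.03,0,65,0,1.03,0.03,0,65,0,1.03,0.03,0,65,0,1.03,0.03,0,65,0,0,0.03,0,65,0,-2,0.03,0,65,0,-4,0.03,0,65,0,-5,0.03,0,65,0,-5,0.03,0]}}

```text
t: 34.02
eef_pos: [0.5703, -0.1973, 0.3699]
tool_rot: [-0.52, 0.476, -0.479, 0.523]
wrist_force: [0.0, 0.2, -0.6]
finger_gap: 0.0647
```

```bash
python3 - <<'E'
from d import *
go((.45,-.22,.2),at(.08,0,-.06,.2),yw=5)
c=cap("scene"); crop(c,200,130,190,190,4,"c7.png")
E
```

```text
t 34.02 tip [ 0.5714 -0.1974  0.1879] yaw -84.95 gap 64.7 j1 -0.07 j6 1.72 F [ 0.   0.2 -0.6]
(0.45, -0.22, 0.2) -> [ 0.47 -0.51 -4.91]
(np.float64(0.485), np.float64(-0.2883), np.float64(0.2)) -> [ 3.32 -0.5  -3.76]
spin -89.9
```

View pics/c7.png

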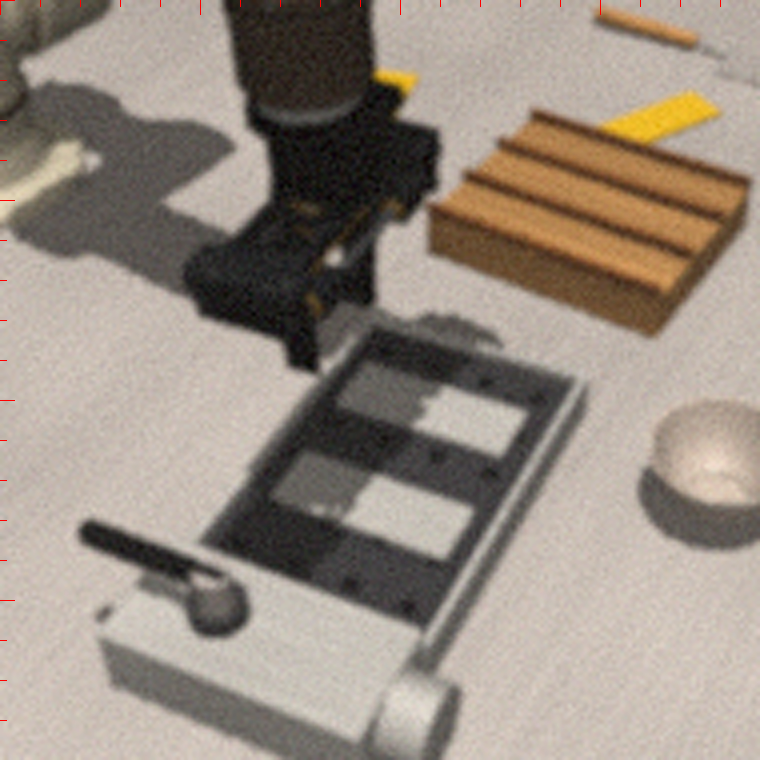

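Request:
{"op": "servo_tool", "data": {"rows": [0,0.4,-0.5,-2,-10,0,1,-0.5,-3.7,-20,0,2,-0.5,-3.8,-30,0,3.3,-0.5,-3.8,-40,0,3.3,-0.5,-3.8,-50,0,3.3,-0.5,-3.8,-60,0,3.3,-0.5,-3.8,-70,0,3.3,-0.5,-3.8,-80,0,3.3,-0.5,-3.8,-90,0,3.3,-0.5,-3.8,-90,0,3.3,-0.5,-3.8,-90,0,3.3,-0.5,-3.8,-90]}}

```text
t: 35.58
eef_pos: [0.4781, -0.1708, 0.3621]
tool_rot: [0.739, 0.009, -0.004, -0.674]
wrist_force: [-0.0, 0.6, -0.1]
finger_gap: 0.0007
```

```bash
python3 - <<'E'
from d import *
go(at(.08,0,-.06,.078),*[at(.08,q,-.021,.078) for q in(0,10,20,30,40,50,60,70,80,88)],yw=5)
c=cap("top"); crop(c,310,150,150,90,5,"e1.png")
E
```

```text
t 35.58 tip [ 0.4794 -0.1876  0.1808] yaw 1.06 gap 0.7 j1 -0.00 j6 3.10 F [-0.   0.6 -0.1]
(np.float64(0.485), np.float64(-0.2883), np.float64(0.078)) -> [ 0.13  4.47 -3.64]
(np.float64(0.4885), np.float64(-0.3271), np.float64(0.078)) -> [ 0.24  4.61 -5.18]
(np.float64(0.4873), np.float64(-0.3415), np.float64(0.078)) -> [ 0.18  4.66 -5.76]
(np.float64(0.4886), np.float64(-0.3559), np.float64(0.078)) -> [ 0.22  4.72 -6.33]
(np.float64(0.4925), np.float64(-0.3698), np.float64(0.078)) -> [ 0.37  4.77 -6.89]
(np.float64(0.4986), np.float64(-0.3828), np.float64(0.078)) -> [ 0.6   4.82 -7.41]
(np.float64(0.507), np.float64(-0.3946), np.float64(0.078)) -> [ 0.93  4.87 -7.89]
(np.float64(0.5172), np.float64(-0.4047), np.float64(0.078)) -> [ 1.33  4.91 -8.29]
(np.float64(0.5291), np.float64(-0.4129), np.float64(0.078)) -> [ 1.8   4.94 -8.63]
(np.float64(0.5422), np.float64(-0.4189), np.float64(0.078)) -> [ 2.32  4.96 -8.88]
(np.float64(0.5533), np.float64(-0.422), np.float64(0.078)) -> [ 2.76  4.98 -9.01]
spin -3.9
```

View pics/e1.png

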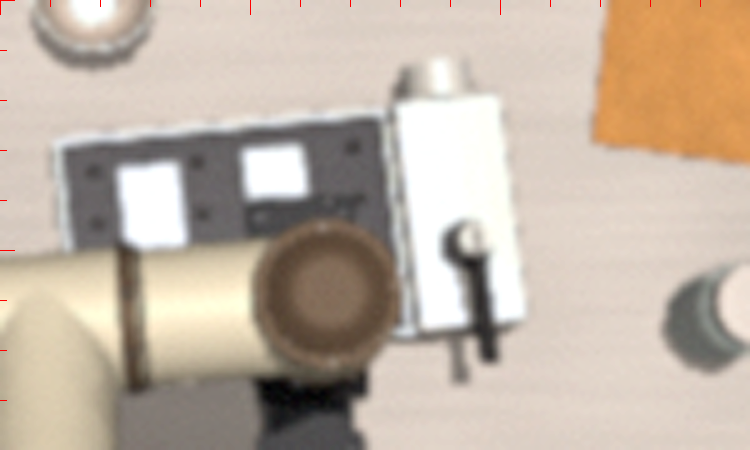

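Request:
{"op": "servo_tool", "data": {"rows": [0,0,-0.5,0,10,0,0,-0.5,0,20,0,0,-0.5,0,30,0,0,-0.5,0,40,0,0,-0.5,0,50,0,0,-0.5,0,60,0,0,-0.5,0,70,0,0,-0.5,0,80,0,0,-0.5,0,90,0,0,-0.5,0,90,0,0,-0.5,0,90,0,0,-0.5,0,90]}}

```text
t: 37.12
eef_pos: [0.4779, -0.1702, 0.3749]
tool_rot: [0.526, -0.47, 0.52, -0.483]
wrist_force: [-0.1, -0.4, 0.8]
finger_gap: 0.0006
```

```bash
python3 - <<'E'
from d import *
s,p,R=tool();print(R.round(3))
go(at(.08,0,-.06,.18),yw=5)
E
```

```text
[[ 0.019  0.008  1.   ]
 [-0.996 -0.093  0.019]
 [ 0.093 -0.996  0.006]]
t 37.12 tip [ 0.4794 -0.1871  0.1937] yaw -88.92 gap 0.6 j1 0.00 j6 1.53 F [-0.1 -0.4  0.8]
(np.float64(0.485), np.float64(-0.2883), np.float64(0.18)) -> [3.98 0.92 0.14]
spin 86.1
```

Request:
{"op": "servo_tool", "data": {"rows": [0,2,0,0.1,10,0,4,0,0.1,20,0,4,0,0.1,30,0,4,0,0.1,40,0,4,0,0.1,50,0,4,0,0.1,60,0,4,0,0.1,70,0,4,0,0.1,80,0,4,0,0.1,86,0,4,0,0.1,86,0,4,0,0.1,86,0,4,0,0.1,86]}}

```text
t: 38.62
eef_pos: [0.4822, -0.2695, 0.3843]
tool_rot: [0.03, -0.673, 0.739, -0.033]
wrist_force: [-0.7, -0.4, -0.8]
finger_gap: 0.0003
```

```bash
python3 - <<'E'
from d import *
s,p,R=tool();print(R.round(3))
go(at(.08,0,-.06,.18),at(.08,0,-.055,.078),*[at(.08,q,-.023,.078) for q in(0,10,20,30,40,50,60,70,80,88)],yw=5)
E
```

```text
[[-0.996  0.008  0.089]
 [-0.089 -0.093 -0.992]
 [ 0.    -0.996  0.093]]
t 38.62 tip [ 0.4837 -0.2864  0.2031] yaw -174.90 gap 0.3 j1 -0.20 j6 0.23 F [-0.7 -0.4 -0.8]
(np.float64(0.485), np.float64(-0.2883), np.float64(0.18)) -> [-0.05  0.93 -0.01]
(np.float64(0.4855), np.float64(-0.2933), np.float64(0.078)) -> [-0.05  5.01 -0.19]
(np.float64(0.4883), np.float64(-0.3251), np.float64(0.078)) -> [-0.05  5.13  1.08]
(np.float64(0.4868), np.float64(-0.3396), np.float64(0.078)) -> [0.06 5.18 1.65]
(np.float64(0.4878), np.float64(-0.3541), np.float64(0.078)) -> [0.07 5.23 2.23]
(np.float64(0.4913), np.float64(-0.3681), np.float64(0.078)) -> [-0.02  5.29  2.8 ]
(np.float64(0.4972), np.float64(-0.3814), np.float64(0.078)) -> [-0.2   5.34  3.35]
(np.float64(0.5053), np.float64(-0.3934), np.float64(0.078)) -> [-0.48  5.38  3.85]
(np.float64(0.5154), np.float64(-0.4038), np.float64(0.078)) -> [-0.85  5.43  4.3 ]
(np.float64(0.5272), np.float64(-0.4124), np.float64(0.078)) -> [-1.29  5.46  4.68]
(np.float64(0.5402), np.float64(-0.4187), np.float64(0.078)) -> [-1.78  5.49  4.98]
(np.float64(0.5513), np.float64(-0.4221), np.float64(0.078)) -> [-2.21  5.51  5.15]
spin 0.1
```

Request:
{"op": "servo_tool", "data": {"rows": [0,0,2.3,-0.1,0,0,0,4.6,-0.2,0,0,0,5.0,-0.2,0,0,0,5.0,-0.2,0,0,0,5.0,-0.2,0]}}

```text
t: 39.25
eef_pos: [0.4839, -0.2764, 0.2618]
tool_rot: [0.028, -0.672, 0.739, -0.034]
wrist_force: [-0.1, 0.0, -0.0]
finger_gap: 0.0003
```

```bash
python3 - <<'E'
from d import *
go(*[at(.08,q,-.023,.078) for q in(0,10,20,30,40,50,60,70,80,88)],yw=5)
c=cap("scene"); crop(c,200,130,190,190,4,"e2.png")
E
```

```text
t 39.25 tip [ 0.4862 -0.2936  0.0806] yaw -174.92 gap 0.3 j1 -0.21 j6 0.20 F [-0.1  0.  -0. ]
(np.float64(0.4883), np.float64(-0.3251), np.float64(0.078)) -> [0.03 0.23 1.25]
(np.float64(0.4868), np.float64(-0.3396), np.float64(0.078)) -> [0.14 0.28 1.82]
(np.float64(0.4878), np.float64(-0.3541), np.float64(0.078)) -> [0.15 0.33 2.4 ]
(np.float64(0.4913), np.float64(-0.3681), np.float64(0.078)) -> [0.06 0.39 2.96]
(np.float64(0.4972), np.float64(-0.3814), np.float64(0.078)) -> [-0.13  0.44  3.51]
(np.float64(0.5053), np.float64(-0.3934), np.float64(0.078)) -> [-0.41  0.49  4.02]
(np.float64(0.5154), np.float64(-0.4038), np.float64(0.078)) -> [-0.77  0.54  4.46]
(np.float64(0.5272), np.float64(-0.4124), np.float64(0.078)) -> [-1.21  0.57  4.85]
(np.float64(0.5402), np.float64(-0.4187), np.float64(0.078)) -> [-1.71  0.6   5.14]
(np.float64(0.5513), np.float64(-0.4221), np.float64(0.078)) -> [-2.14  0.62  5.32]
spin 0.1
```

View pics/e2.png

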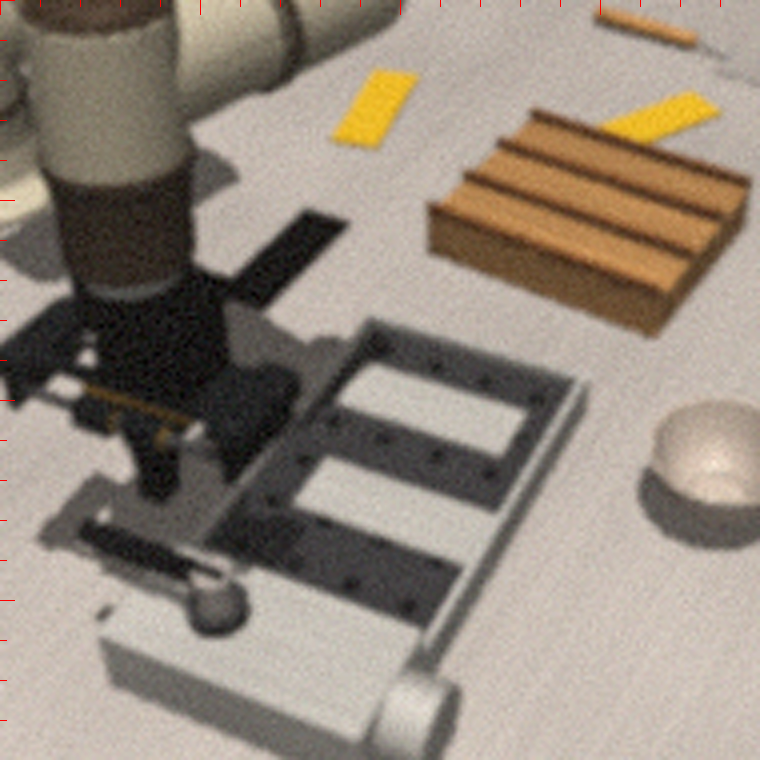

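```bash
python3 - <<'E'
from d import *
c=cap("scene"); print(-c["R"].T@c["t"]); crop(c,255,210,100,90,8,"e3.png")
ct=cap("top"); crop(ct,310,150,110,80,7,"e3t.png")
E
```

```text
[ 1.02034527 -0.76758483  0.81590689]
```

View pics/e3.png

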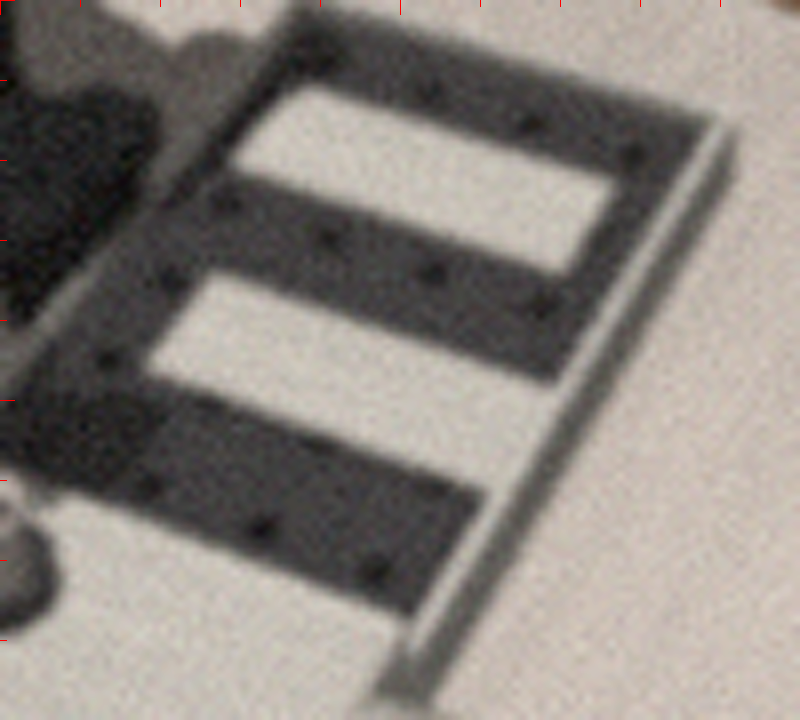

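View pics/e3t.png

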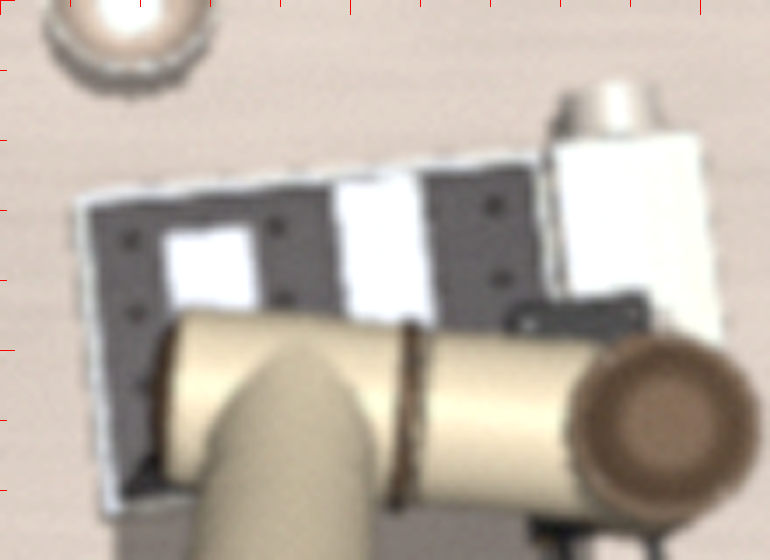

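```bash
python3 - <<'E'
from d import *
c=cap("scene");ct=cap("top")
def d(c,u,v,z): 
    X=unproj(c,u,v,z); return (Rm(-.0883)@(X[:2]-dk)).round(4)
f=lambda x,y:(255+x/8,210+y/8)
print("base2 near",d(c,*f(148,362),.034),d(c,*f(212,272),.034))
print("base2 far",d(c,*f(482,494),.034),d(c,*f(553,382),.034))
print("base1 near",d(c,*f(230,165),.034),d(c,*f(310,88),.034), "far",d(c,*f(565,272),.034),d(c,*f(615,185),.034))
print("rim far corner top",d(c,*f(725,120),.04))
print("rim inner top far",d(c,*f(415,612),.04),d(c,*f(712,118),.04))
g=lambda x,y:(310+x/7,150+y/7)
print("top base2 far",d(ct,*g(337,182),.034),d(ct,*g(418,175),.034),"mid edges",d(ct,*g(350,310),.034),d(ct,*g(433,310),.034))
print("top base1 far",d(ct,*g(166,234),.034),d(ct,*g(250,228),.034))
print("top rim inner",d(ct,*g(92,207),.03),d(ct,*g(530,167),.03),"outer",d(ct,*g(80,198),.04))
E
```

```text
base2 near [-0.0466 -0.0652] [-0.0477 -0.0171]
base2 far [ 0.088  -0.0698] [ 0.0891 -0.0138]
base1 near [-0.0695  0.0352] [-0.0621  0.0864] far [0.071  0.0368] [0.0696 0.0861]
rim far corner top [0.0965 0.1308]
rim inner top far [ 0.0914 -0.1273] [0.0915 0.1298]
top base2 far [ 0.0893 -0.0157] [ 0.0889 -0.0646] mid edges [ 0.0114 -0.0149] [ 0.0066 -0.0642]
top base1 far [0.0677 0.0895] [0.0664 0.0392]
top rim inner [0.089  0.1318] [ 0.0881 -0.133 ] outer [0.0931 0.1387]
```

```bash
python3 - <<'E'
from d import *
I=np.mean([cap("scene")["pixels"].astype(float) for _ in range(12)],0)
T=np.mean([cap("top")["pixels"].astype(float) for _ in range(12)],0)
def sv(I,u0,v0,w,h,s,n,lo,hi):
    im=I[v0:v0+h,u0:u0+w,::-1]; im=np.clip((im-lo)/(hi-lo),0,1)*255
    cv2.imwrite("pics/"+n,cv2.resize(im.astype(np.uint8),None,fx=s,fy=s,interpolation=cv2.INTER_CUBIC))
sv(I,290,220,60,60,12,"f1.png",90,170)
sv(T,345,160,40,40,14,"f1t.png",120,255)
E
```

```text
(no output)
```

View pics/f1.png

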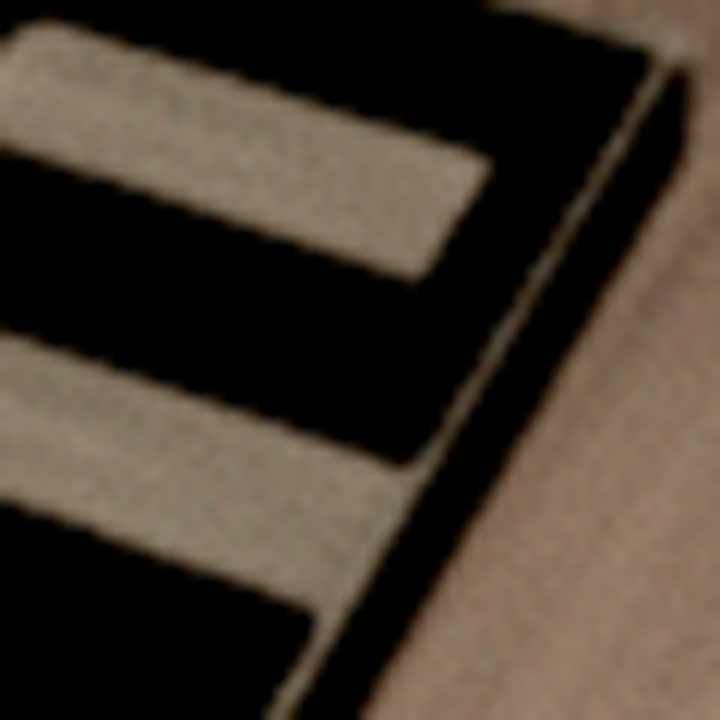

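View pics/f1t.png

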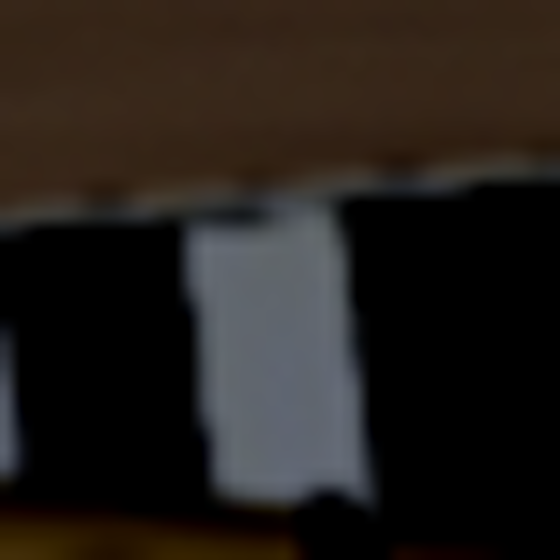

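```bash
python3 - <<'E'
from d import *
go((.486,-.294,.14),de(.01,-.041,.12),de(.01,-.041,.045),de(-.015,-.041,.045))
E
```

```text
t 40.70 tip [ 0.4842 -0.2931  0.0781] yaw -174.97 gap 0.4 j1 -0.21 j6 0.20 F [0.3 0.6 0.3]
(0.486, -0.294, 0.14) -> [-0.07 -2.46  0.27]
(0.5977, -0.1959, 0.12) -> [-4.86 -1.99 -3.3 ]
(0.5977, -0.1959, 0.045) -> [-4.86  1.   -3.58]
(0.5728, -0.1981, 0.045) -> [-3.86  1.   -3.58]
```

Request:
{"op": "servo_tool", "data": {"rows": [0,0,-2.4,0.2,0,0,-2,-2.4,-1.5,0,0,-4,-2.2,-3,0,0,-4.85,-2,-3.3,0,0,-4.85,-2,-3.3,0,0,-4.85,-0.5,-3.45,0,0,-4.85,0.6,-3.55,0,0,-4.85,1,-3.6,0,0,-4.85,1,-3.6,0]}}

```text
t: 41.82
eef_pos: [0.5955, -0.1791, 0.2261]
tool_rot: [0.03, -0.673, 0.739, -0.032]
wrist_force: [0.9, -0.3, 0.7]
finger_gap: 0.0004
```

```bash
python3 - <<'E'
from d import *
go(de(.01,-.041,.033))
c=cap("scene"); crop(c,240,170,120,110,6,"g1.png")
E
```

```text
t 41.83 tip [ 0.5968 -0.196   0.0449] yaw -174.99 gap 0.4 j1 -0.02 j6 0.00 F [ 0.9 -0.3  0.7]
(0.5977, -0.1959, 0.033) -> [-0.04  0.47 -0.05]
```

View pics/g1.png

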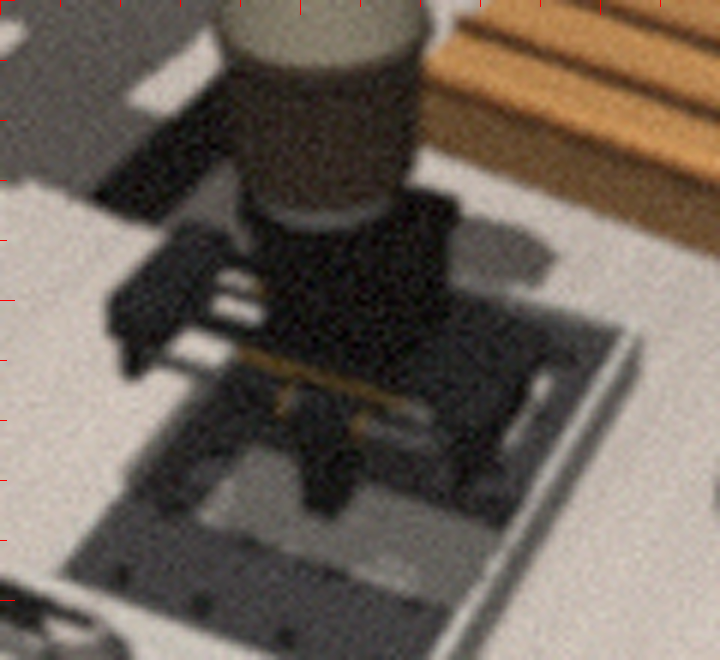

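Ease down until contact registers, then read the force.

Request:
{"op": "servo_tool", "data": {"rows": [0,0,0.3,-0.03,0,0,0,0.44,-0.04,0,0,0,0.52,-0.04,0,0,0,0.52,-0.04,0]}}

```text
t: 42.38
eef_pos: [0.596, -0.1785, 0.2163]
tool_rot: [0.03, -0.672, 0.739, -0.033]
wrist_force: [-5.4, 4.4, 13.9]
finger_gap: 0.0004
```

Request:
{"op": "servo_tool", "data": {"rows": [0,0.2,0.03,0,0,0,0.4,0.03,0,0,0,0.6,0.03,0,0,0,0.8,0.03,0,0,0,0.8,0.03,0,0]}}

```text
t: 43.0
eef_pos: [0.5796, -0.1805, 0.2164]
tool_rot: [0.025, -0.672, 0.739, -0.038]
wrist_force: [3.9, 0.8, 8.3]
finger_gap: 0.0008
```

Request:
{"op": "servo_tool", "data": {"rows": [0,0,-1,0,0,0,0,-3,0,0,0,0,-4,0,0,0,-1,-4,2,0,0,3,-4,4,0,0,4,-4,4,0,0,4,-4,4,0,0,4,-4,4,0]}}

```text
t: 44.0
eef_pos: [0.4841, -0.2796, 0.3219]
tool_rot: [0.029, -0.673, 0.739, -0.033]
wrist_force: [-0.0, -0.1, 0.2]
finger_gap: 0.0008
```

```bash
python3 - <<'E'
from d import *
go(at(.08,0,-.055,.078))
c=cap("scene"); crop(c,255,210,100,90,8,"g2.png")
E
```

```text
t 44.00 tip [ 0.4858 -0.2966  0.1407] yaw -175.00 gap 0.8 j1 -0.22 j6 0.23 F [-0.  -0.1  0.2]
(np.float64(0.4855), np.float64(-0.2933), np.float64(0.078)) -> [ 0.    2.48 -0.37]
```

View pics/g2.png

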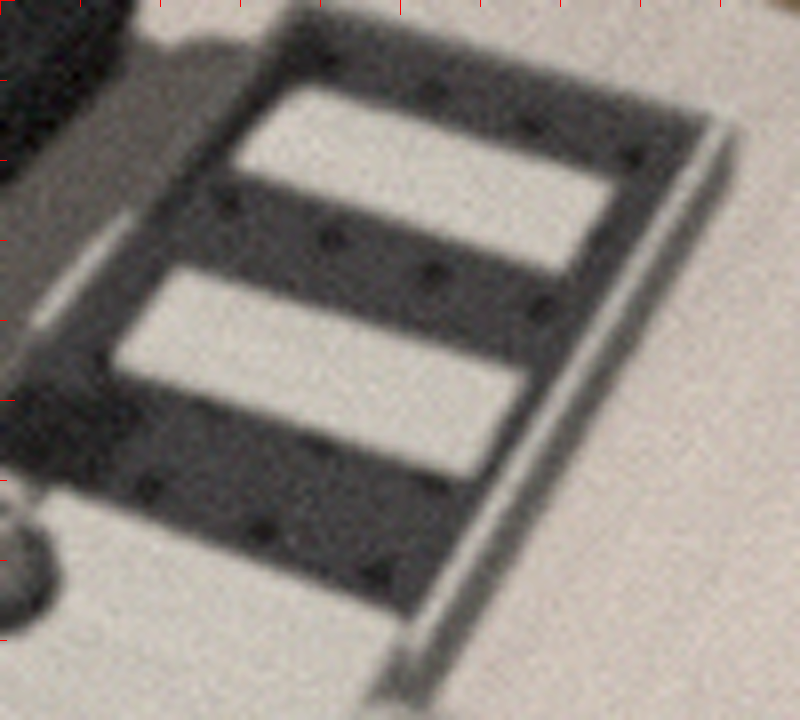

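Request:
{"op": "servo_tool", "data": {"rows": [0,0,1.2,-0.2,0,0,0,2.45,-0.37,0,0,0,2.45,-0.37,0,0,0,2.45,-0.37,0]}}

```text
t: 44.55
eef_pos: [0.4854, -0.2756, 0.2603]
tool_rot: [0.03, -0.672, 0.739, -0.034]
wrist_force: [-0.5, 0.3, -0.2]
finger_gap: 0.0005
```

```bash
python3 - <<'E'
from d import *
go(*[at(.08,q,-.023,.078) for q in(0,10,20,30,40,50,60,70,80,88)])
E
```

```text
t 44.55 tip [ 0.4872 -0.2927  0.0791] yaw -174.87 gap 0.5 j1 -0.21 j6 0.20 F [-0.5  0.3 -0.2]
(np.float64(0.4883), np.float64(-0.3251), np.float64(0.078)) -> [0.07 0.16 1.29]
(np.float64(0.4868), np.float64(-0.3396), np.float64(0.078)) -> [0.19 0.22 1.86]
(np.float64(0.4878), np.float64(-0.3541), np.float64(0.078)) -> [0.2  0.27 2.43]
(np.float64(0.4913), np.float64(-0.3681), np.float64(0.078)) -> [0.11 0.33 3.  ]
(np.float64(0.4972), np.float64(-0.3814), np.float64(0.078)) -> [-0.08  0.38  3.55]
(np.float64(0.5053), np.float64(-0.3934), np.float64(0.078)) -> [-0.36  0.43  4.06]
(np.float64(0.5154), np.float64(-0.4038), np.float64(0.078)) -> [-0.72  0.47  4.5 ]
(np.float64(0.5272), np.float64(-0.4124), np.float64(0.078)) -> [-1.16  0.51  4.89]
(np.float64(0.5402), np.float64(-0.4187), np.float64(0.078)) -> [-1.66  0.54  5.18]
(np.float64(0.5513), np.float64(-0.4221), np.float64(0.078)) -> [-2.09  0.55  5.36]
```

Request:
{"op": "servo_tool", "data": {"rows": [0,0.05,0.1,0.7,0,0,0.07,0.16,1.3,0,0,0.19,0.22,1.85,0,0,0.2,0.27,2.4,0,0,0.1,0.33,3,0,0,-0.08,0.38,3.55,0,0,-0.35,0.43,4.05,0,0,-0.7,0.47,4.5,0,0,-1.15,0.5,4.9,0,0,-1.65,0.53,5.2,0,0,-2.05,0.53,5.35,0,0,-2.05,0.53,5.35,0]}}

```text
t: 46.05
eef_pos: [0.5476, -0.4057, 0.2584]
tool_rot: [0.03, -0.672, 0.739, -0.033]
wrist_force: [-0.3, 0.7, 0.3]
finger_gap: 0.0007
```

```bash
python3 - <<'E'
from d import *
go(at(.08,90,-.022,.078))
c=cap("scene"); crop(c,180,200,160,140,5,"h1.png")
E
```

```text
t 46.05 tip [ 0.5492 -0.4227  0.0772] yaw -174.94 gap 0.7 j1 -0.39 j6 0.40 F [-0.3  0.7  0.3]
(np.float64(0.5551), np.float64(-0.4226), np.float64(0.078)) -> [-0.24 -0.03  0.02]
```

View pics/h1.png

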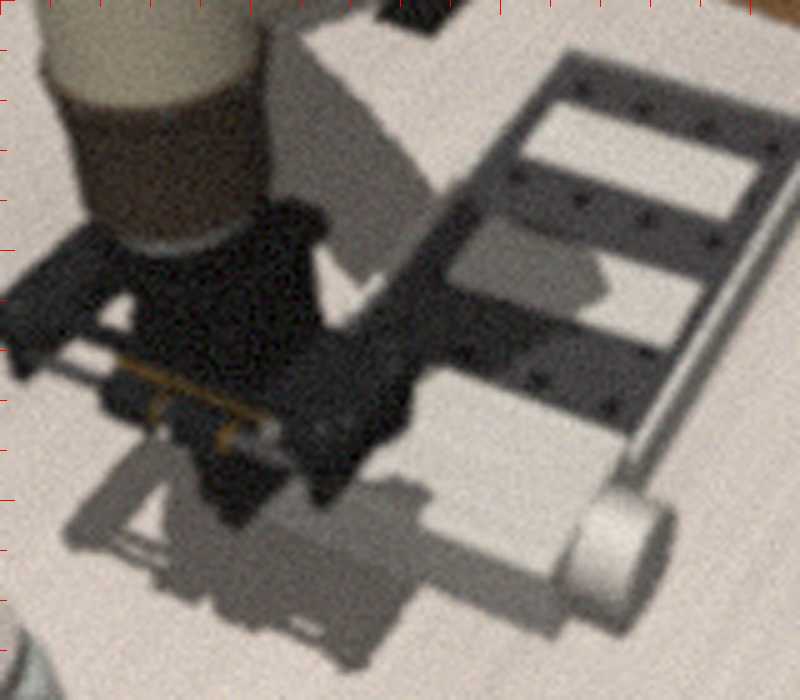

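Lever is nearly there; push on until the stop gives a force.

Request:
{"op": "servo_tool", "data": {"rows": [0,-0.12,0,0,0,0,-0.24,0,0,0,0,-0.36,0,0,0,0,-0.36,0,0,0]}}

```text
t: 46.6
eef_pos: [0.556, -0.4045, 0.2588]
tool_rot: [0.03, -0.673, 0.739, -0.033]
wrist_force: [-0.5, -0.1, 0.1]
finger_gap: 0.0001
```

Request:
{"op": "servo_tool", "data": {"rows": [0,-0.12,0,0,0,0,-0.24,0,0,0,0,-0.24,0,0,0]}}

```text
t: 46.98
eef_pos: [0.5608, -0.4043, 0.2587]
tool_rot: [0.031, -0.673, 0.738, -0.031]
wrist_force: [-5.9, -2.1, 2.3]
finger_gap: 0.0008
```

Request:
{"op": "servo_tool", "data": {"rows": [0,-0.1,0,0,0,0,-0.2,0,0,0,0,-0.2,0,0,0]}}

```text
t: 47.35
eef_pos: [0.5627, -0.4045, 0.2586]
tool_rot: [0.034, -0.674, 0.738, -0.027]
wrist_force: [-14.3, -3.9, 7.6]
finger_gap: 0.0008
```

Request:
{"op": "servo_tool", "data": {"rows": [0,-0.1,0,0,0,0,-0.1,0,0,0,0,1,0,0,0,0,2,-0.5,0,0,0,2.5,-3,0,0,0,2.5,-5,0,0,0,2.5,-5,0,0,0,2.5,-5,-5,0,0,2.5,-5,-8,0,0,2.5,-5,-8,0,0,2.5,-5,-8,0]}}

```text
t: 48.72
eef_pos: [0.4856, -0.1959, 0.3635]
tool_rot: [0.031, -0.673, 0.738, -0.034]
wrist_force: [1.5, -0.3, 0.1]
finger_gap: 0.0008
```

```bash
python3 - <<'E'
from d import *
go()
c=cap("scene"); crop(c,170,190,200,190,4,"h2.png")
c=cap("top"); crop(c,230,130,240,110,3,"h2t.png")
crop(c,380,160,70,70,8,"h2l.png")
E
```

```text
t 48.73 tip [ 0.4869 -0.2126  0.1823] yaw -174.72 gap 0.8 j1 -0.05 j6 0.08 F [ 1.5 -0.3  0.1]
```

View pics/h2.png

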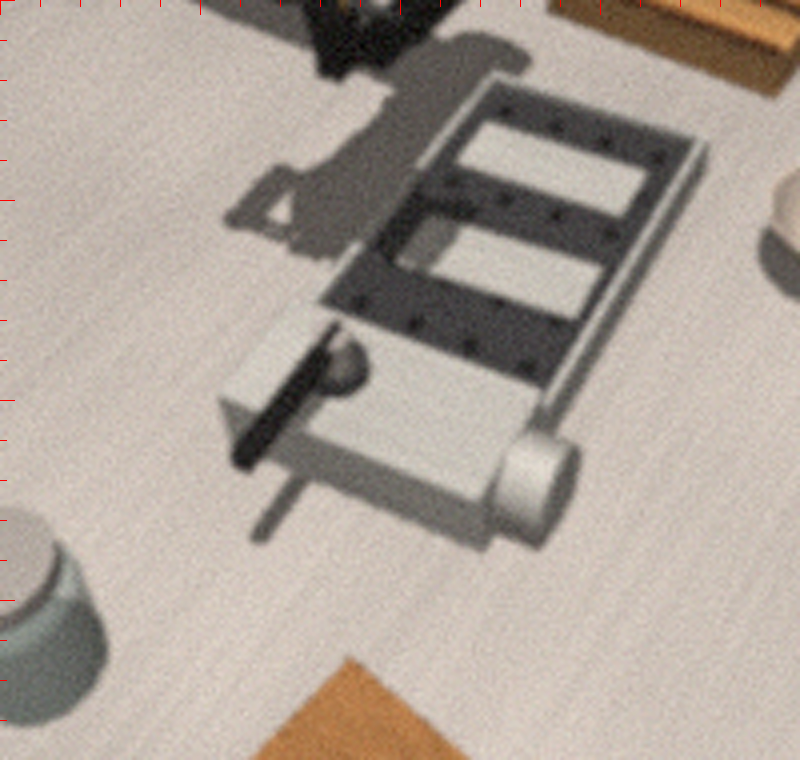

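View pics/h2t.png

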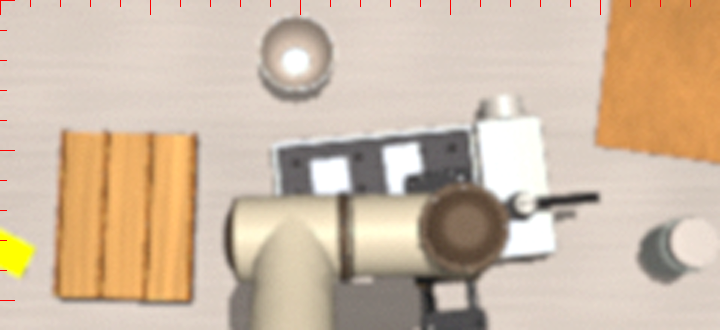

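View pics/h2l.png

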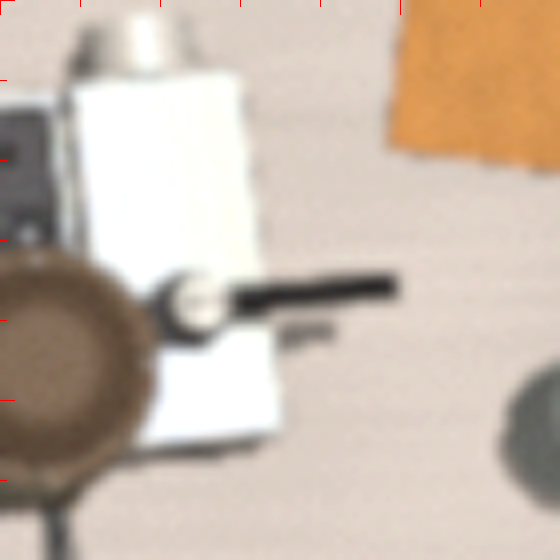

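```bash
python3 - <<'E'
from d import *
C=[cap("top") for _ in range(8)];c=C[0]
I=np.mean([x["pixels"].astype(float).mean(2) for x in C],0)
# centreline of dark lever over cols 411..427
us=np.arange(413,427);vs=[]
for u in us:
    col=I[190:202,u]; w=np.clip(110-col,0,None); vs.append((w*np.arange(190,202)).sum()/w.sum())
k=np.polyfit(us,vs,1);print(k,np.round(vs,1))
a=unproj(c,413,np.polyval(k,413),.101);b=unproj(c,426,np.polyval(k,426),.101)
d=b-a;print("lever deg",np.degrees(np.arctan2(d[1],d[0])),"open deg",np.degrees(np.arctan2(d[1],d[0]))+180-5.06)
# duct edge right & box bottom edges direction, deck top rim edge
for p,q,z in [((380+85/8,160+85/8),(380+240/8,160+75/8),.06),((380+240/8,160+75/8),(380+280/8,160+430/8),.06)]:
    d=unproj(c,*q,z)-unproj(c,*p,z);print(np.degrees(np.arctan2(d[1],d[0])))
E
```

```text
[-1.40302389e-01  2.55276462e+02] [196.9 196.6 197.  197.2 197.2 197.1 197.  196.8 196.2 195.8 195.7 195.6
 195.5 195.4]
lever deg -82.47323435164655 open deg 92.46676564835344
-86.6846913031594
-175.9118094906357
```

```bash
python3 - <<'E'
from h import *
print(arm.finish_job(), arm.state()["t"])
E
```

```text
the job is handed in; nothing more can be done
the job is handed in; nothing more can be done
```

The job is done and handed in at about 49 s. Both bases are on the dryer deck, and the damper is open to its stop.

**What I did**
- I shut the damper against its stop.
- Only two bases were present, in the middle lane and the -y lane of the rack. I slid each one out over the front edge, gripped it and laid it on the deck.
- I then opened the damper until it met its stop.

**What went wrong and was mended**
- **First lift:** the first base drooped in the grip. I set it back down and gripped it again nearer its centre.
- **Knocked base:** after placing, the second base was knocked up against the far rim. I pulled it back about 17 mm while the damper was still shut.
- **Wrist limit:** a turn before the opening ran the last joint to the end of its range, reading 3.10 where the limit is 3.1. That left the tool tilted about 5° for the rest of the run. It did not seem to affect the opening.

**Last checks**
- In the last pictures both bases lie flat and apart, inside the rim, and the rack is empty.
- The last push on the damper met about 14 N, roughly ten times its friction, so it is at the stop. The lever angle read from the picture was 92°, a noisy measurement against the expected 90°.
- The bowl and the jar looked unmoved. The spatula was outside the last pictures, but it looked unmoved earlier.
- The arm was touching nothing at the end.

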